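# Put the coffee corner back in order

### The arm

A 6-joint arm with a two-finger parallel gripper is mounted at the origin on the work surface. World frame = base frame: x ahead of the robot, y to its left, z up, the work surface at z = 0. Lengths are in m, angles in rad, forces in N, time in s.
With the tool pointing down it reaches from about 0.35 to 0.725 m from the base axis. Payload 4.3 kg.
Tool frame: the origin (TCP) lies midway between the tips of the shut fingers; the grasp point (between the pads) lies 19 mm behind it; z points along the fingers, y is the direction in which the jaws open and shut (so a half turn about z gives the same grasp; the last joint's range is limited). The gripper opens to 85 mm and grips with 20 to 120 N. Pads are 22 mm wide; open, the fingers measure 114 mm over their backs; the gripper's body (76 mm by 85 mm) begins 54 mm behind the grasp point. The pads swing forward as they close: fully open they stand 13 mm farther back than shut.
Start: joints at [1.019, 0.377, 0.081, 1.274, 0, 1.46], TCP at [0.246, 0.52, 0.209] pointing down, gripper open.
Joint ranges: [-2.72, 2.72], [-0.84, 1.66], [-1.02, 1.22], [-1.77, 2.12], [-1.37, 1.28], [-3.14, 3.14]. Speed limits (rad/s): [2.57, 2.57, 3.14, 3.14, 3.14, 3.14].

### API

Orientations are given as a unit quaternion [w, x, y, z].
In Python, from station import sensors, eyes, hand_in gives the robot as it stands.
- The arm moves only by the tool send_rows, never from a script. Its argument "plan" is text: rows parted by semicolons, each of 7 numbers parted by spaces: the shift along the tool's x, y, z in m, then the turn, a rotation vector about the tool's x, y, z in rad, then the closure in counts, from 0 (fully open) to 255 (shut). In form: x y z ax ay az fingers; .... A call has 1 to 8 rows; each row is the pose to reach, as a shift and turn from the pose commanded when the call began, along the tool's axes at that moment; what a row does not reach only later rows make up. A row lasts 1/12 s, in which the tool goes at most 41.7 mm and 7.16 degrees, less where a joint would pass 70% of its speed; a pose out of reach is approached as far as the arm can. A call with a gripper value outside its range is refused whole. The fingers move at their own pace and stop on an object; "newtons" is the grip in N (left out, the last holds). Time passes only in rows, so rows that repeat a pose let the fingers close. It gives the time, the measured TCP pose, the force and the opening at its end, in the units of the state.
- sensors.observe(): the state, without advancing time (a new reading comes with each control period).
- eyes.get_image(name): name is "scene" or "top" or "wrist"; returns (picture, depth): 400x640x3 uint8, red, green, blue; 400x640 float32, m along the optical axis (not along the pixel's ray), 0 where there is no reading.
- eyes.get_calibration(name): a dict with "fov_y" (degrees; the focal length in pixels is half the picture's height over the tangent of half this angle, whatever the lens; pixels are square), "cx", "cy" (the principal point, pixels), "xyz" and "rotation" of the camera in the world; the wrist camera has in their place "hand_eye" (4x4, takes a point from camera to tool coordinates, whose origin is the TCP and whose axes are the flange's). Camera axes: x right, y up, looking along -z (the intrinsics and any distortion apply to the point x, -y, -z); pixel columns grow to the right and rows downward; lengths in m; the calibration is good to about 2 mm. A picture is of the moment at which its call begins: read the wrist's pose just before it. get_calibration takes no time and is no camera call.
- hand_in(): hands the job in, once; it reports no verdict.
The state is a dict: "time": time; "joint_pos": joint angles; "joint_velocities": joint speeds; "effort": joint torques, N m; "position": TCP position; "tcp_rot": TCP orientation; "force": force on the tool from outside, world axes, zero at the start; "moment": the same for the moment, N m; "opening": finger opening in m.
Only numpy, scipy, OpenCV 4.12 (cv2) and the standard library are available. Lean on these libraries where they do the work, as an engineer would, in place of code of your own. Each camera call takes 0.05 s, during which the arm holds its last target.

### The job

First of all, before anything else is moved, put the lid that lies on the slate slab back on the open ceramic canister so that it sits fully down. Then swap the cezve and the glass in its holder, which stand in each other's place: the cezve goes upright on the middle of the square cork trivet, and the glass upright and gently on the middle of the round steel saucer. Last of all lay the wooden spoon lengthways along the middle of the slate slab; let go of everything, tip neither cezve nor glass on the way, and leave the canister, the milk jug and the espresso cup where they are.

Things in the scene. Friction and masses are not known exactly. Their poses are not given: they have to be found in the camera images.
- lid_mid (a point): Loose canister lid, 160 g, at first lying knob up on the slab. From below: cork plug 81 mm across, 10 mm high; white ceramic disc 100 mm across, 8 mm thick; plain round white knob 26 mm across, 32 mm high, to grip it by. In all 50 mm high; the point is on the axis 25 mm above the plug's underside (the knob runs from 7 mm below the point to 25 mm above it). z up along the knob.
- canister: Open round white ceramic canister, loose, 0.9 kg, 100 mm across, 90 mm high, wall 5 mm (mouth 90 mm), empty. Origin: centre of its underside; z up. With the lid home, its disc lies flat on the rim, the plug inside with 4.5 mm of play all round, and the lid's point is 105 mm above this origin.
- cezve_mid (a point): Red enamel cezve, loose, 0.3 kg, 72 mm high, open, at first upright on the saucer. 68 mm across at the foot (up to 12 mm), 54 mm at 45 mm up, 56 mm at the rim; wall 3 mm. A wooden handle 10 mm thick points along this frame's -x (at first roughly towards the robot), from 58 mm up at the neck to 78 mm up at its end, 120 mm from the axis. Point: on the axis, 36 mm above the underside; z up.
- glass_mid (a point): Clear straight glass in a steel holder, one loose piece, 0.28 kg, 92 mm high, at first upright on the trivet. Glass 56 mm across, bare from 47 mm above the underside to the rim; holder below that 62 mm across. A loop handle stands out along this frame's -x to 57 mm from the axis, 12 to 47 mm up. Point: on the axis, 46 mm above the underside; z up.
- spoon_mid (a point): Dark wooden spoon, loose, 50 g, 154 mm long, lying bowl up on the bare block. Straight handle 13 mm wide, 11 mm thick, from 78 mm behind this point to 40 mm before it; round bowl 40 mm across, 11 mm high, centred 56 mm before it (+x). Point: half-way along, mid-thickness, 5.5 mm above the underside; x runs along the spoon to the bowl, z up.
- trivet: Square cork trivet, fixed, 110 x 110 mm, 8 mm thick. Origin: centre of its underside, on the block. The cezve's place.
- saucer: Round flat brushed-steel saucer, fixed, 110 mm in diameter, 6 mm high, flat on top. Origin: centre of its underside, on the block. The glass's place.
- slab: Rectangular dark slate slab, fixed, 130 mm (x) by 80 mm (y), 8 mm thick, flat. Origin: centre of its underside, on the block; x runs along its long side. The spoon's place; once the lid is off it, it is a free spot.
- milk_jug: Bystander: small loose steel milk jug with a loop handle, 66 mm in diameter, 85 mm high. Origin: centre of its underside. Stays where it is.
- espresso_cup: Bystander: small loose white espresso cup with a loop handle, 52 mm in diameter, 52 mm high. Origin: centre of its underside. Stays where it is.
Mind the look-alikes: they are no part of the job. Of the things that look like the part that bears spoon_mid, the smaller one is meant.

How it is judged:
By the outcome, as a careful person would: the job done as asked, in the order asked, and still so for the second after the job is handed in, with the robot touching nothing.
It also fails if it takes over 144 s, if anything falls off the work surface, if the arm or the gripper's body presses on something with over 40 N, if the wrist force passes 120 N, or if a joint passes its speed limit or range.

## Working session

There is one attempt and no reset: what is moved stays moved. The work goes in short steps, Python scripts to look and compute and a tool call to move; the robot and the scene stay as the last step left them, time stands still between calls to the robot, and variables do not carry over. Pictures are saved under pics/ and viewed, and the job is handed in when it is done.

Besides the shell and the picture viewer there is one more tool, called after ">>>" as a command line: name --argument value ..., lists and objects as JSON in quotes. send_rows: Moves the arm, as the interface text tells. Its arguments: {"type":"object","properties":{"plan":{"type":"string"},"newtons":{"type":"number"}},"required":["plan"]}

```bash
ls; mkdir -p pics; python3 - <<'E'
from station import sensors, eyes
import cv2,json,numpy as np
s=sensors.observe()
for k,v in s.items(): print(k,v)
for n in ["scene","top","wrist"]:
    print(n,eyes.get_calibration(n))
    im,d=eyes.get_image(n)
    cv2.imwrite(f"pics/{n}0.png",im[:,:,::-1]); np.savez(f"pics/{n}0.npz",im=im,d=d)
E
```

```text
pics
time 0.0
joint_pos [1.01868226e+00 3.78074522e-01 7.96658465e-02 1.27440567e+00
 2.46236540e-05 1.46049676e+00]
joint_velocities [-1.65799810e-03  1.44994544e-03  3.65123789e-04  5.52542475e-06
  5.34985709e-04  6.75276928e-04]
effort [-1.21044919e-03 -4.63603878e+01  2.69877523e+01  2.07213307e-02
 -2.61534233e-04  1.40903029e-05]
position [0.24548443 0.51920691 0.20776985]
tcp_rot [-3.39756590e-04  2.19114816e-01  9.75698560e-01 -9.50165850e-04]
force [ 0.99966812  0.97050193 -0.24415525]
moment [0.00265693 0.0071641  0.05645533]
opening 0.08538022729663212
scene {'fov_y': 49.174394673171044, 'cx': 324.7981294792944, 'cy': 194.45675269958588, 'xyz': array([ 0.9711382 , -0.47449825,  1.09095203]), 'rotation': array([0.8843478 , 0.23241782, 0.09634408, 0.3932286 ])}
top {'fov_y': 42.2790908411952, 'cx': 328.1407830258903, 'cy': 191.08186790025542, 'xyz': array([ 0.40691233, -0.07543368,  1.23749023]), 'rotation': array([-0.69842067, -0.0395975 ,  0.03654205,  0.71365628])}
wrist {'fov_y': 59.42385515960918, 'cx': 320.53184656641054, 'cy': 193.77052330372427, 'hand_eye': array([[ 6.18701746e-04,  9.58607207e-01,  2.84731172e-01,
         7.18500827e-02],
       [ 9.99999496e-01, -8.18253116e-04,  5.81888872e-04,
        -2.84638253e-04],
       [ 7.90785035e-04,  2.84730668e-01, -9.58607230e-01,
        -1.65346125e-01],
       [ 0.00000000e+00,  0.00000000e+00,  0.00000000e+00,
         1.00000000e+00]])}
```

View pics/top0.png

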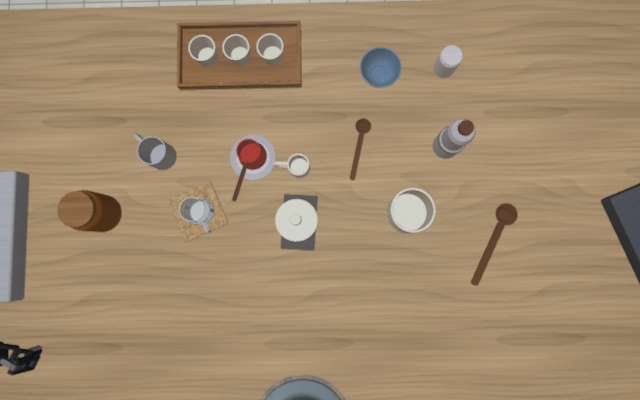

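View pics/scene0.png

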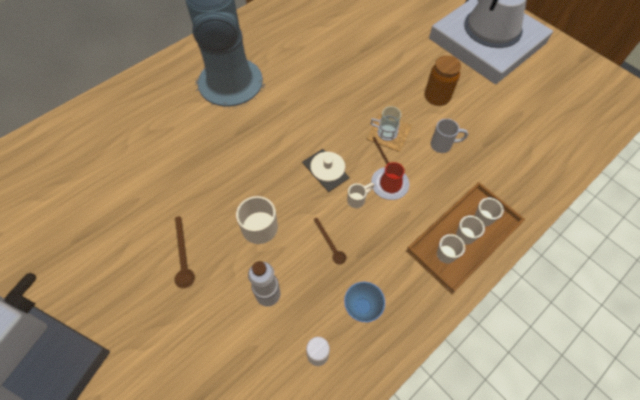

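View pics/wrist0.png

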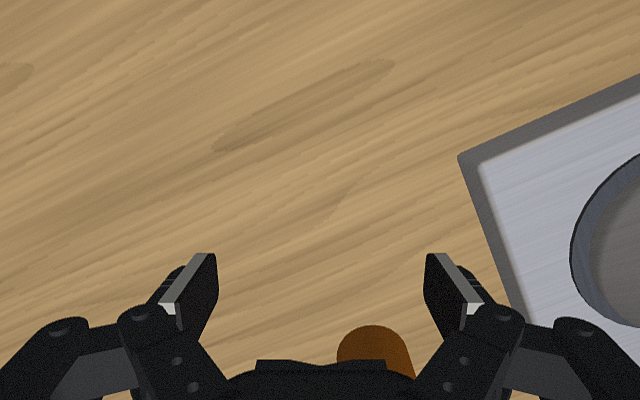

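```bash
cat > h.py <<'E'
import numpy as np, cv2
from scipy.spatial.transform import Rotation as R
def rot(q): return R.from_quat([q[1],q[2],q[3],q[0]])
def cam(c, state=None):
    f=200/np.tan(np.radians(c['fov_y'])/2)
    if 'hand_eye' in c:
        T=np.eye(4);T[:3,:3]=rot(state['tcp_rot']).as_matrix();T[:3,3]=state['position']
        T=T@c['hand_eye']; return f,c['cx'],c['cy'],T[:3,:3],T[:3,3]
    return f,c['cx'],c['cy'],rot(c['rotation']).as_matrix(),np.array(c['xyz'])
def rays(C,uv):
    f,cx,cy,Rm,t=C; uv=np.atleast_2d(np.asarray(uv,float))
    d=np.c_[(uv[:,0]-cx)/f,-(uv[:,1]-cy)/f,-np.ones(len(uv))]
    return d@Rm.T,t
def plane(C,uv,z):
    d,t=rays(C,uv); k=(z-t[2])/d[:,2]; return t+d*k[:,None]
def cloud(C,d):
    v,u=np.mgrid[0:400,0:640]; r,t=rays(C,np.c_[u.ravel(),v.ravel()])
    return (t+r*d.ravel()[:,None]).reshape(400,640,3)
def project(C,P):
    f,cx,cy,Rm,t=C; q=(np.atleast_2d(P)-t)@Rm
    return np.c_[cx+f*q[:,0]/-q[:,2], cy-f*q[:,1]/-q[:,2]]
def circ(p):
    p=np.asarray(p)[:,:2]; A=np.c_[2*p,np.ones(len(p))]; s=np.linalg.lstsq(A,(p**2).sum(1),rcond=None)[0]
    return s[:2],np.sqrt(s[2]+s[:2]@s[:2])
E
python3 - <<'E'
from h import *
from station import eyes
for n in ['top','scene']:
    z=np.load(f'pics/{n}0.npz'); C=cam(eyes.get_calibration(n)); P=cloud(C,z['d'])
    print(n,'invalid',(z['d']==0).mean())
    pts=dict(top=[(340,300),(295,219),(310,232),(285,202),(411,211),(390,211),(361,126),(355,170),(506,214),(480,270),(252,150),(238,190),(270,150),(197,211),(180,215),(298,165),(200,290)],scene=[(150,150),(328,164),(258,220),(390,165),(392,115),(390,190),(337,257)])[n]
    for u,v in pts: print((u,v),P[v,u].round(3))
t=cv2.imread('pics/top0.png'); cv2.imwrite('pics/topc.png',cv2.resize(t[100:260,130:450],None,fx=2.5,fy=2.5,interpolation=cv2.INTER_CUBIC))
t=cv2.imread('pics/scene0.png'); cv2.imwrite('pics/scenec.png',cv2.resize(t[80:280,220:480],None,fx=3,fy=3,interpolation=cv2.INTER_CUBIC))
E
```

```text
top invalid 0.0038984375
(340, 300) [ 0.283 -0.094  0.   ]
(295, 219) [0.472 0.005 0.06 ]
(310, 232) [ 0.443 -0.027  0.027]
(285, 202) [0.516 0.032 0.01 ]
(411, 211) [ 0.488 -0.268  0.008]
(390, 211) [ 0.484 -0.21   0.076]
(361, 126) [ 0.698 -0.155  0.004]
(355, 170) [ 0.589 -0.137  0.011]
(506, 214) [ 0.476 -0.494  0.004]
(480, 270) [ 0.346 -0.421  0.019]
(252, 150) [0.644 0.11  0.009]
(238, 190) [0.539 0.131 0.083]
(270, 150) [0.643 0.067 0.005]
(197, 211) [0.498 0.24  0.016]
(180, 215) [0.484 0.255 0.101]
(298, 165) [0.606 0.    0.   ]
(200, 290) [ 0.313  0.236 -0.   ]
scene invalid 0.004171875
(150, 150) [ 0.064 -0.345 -0.002]
(328, 164) [ 0.483 -0.002  0.051]
(258, 220) [ 0.469 -0.249  0.006]
(390, 165) [0.609 0.117 0.068]
(392, 115) [0.487 0.255 0.061]
(390, 190) [0.652 0.082 0.024]
(337, 257) [ 0.693 -0.16   0.003]
```

View pics/topc.png

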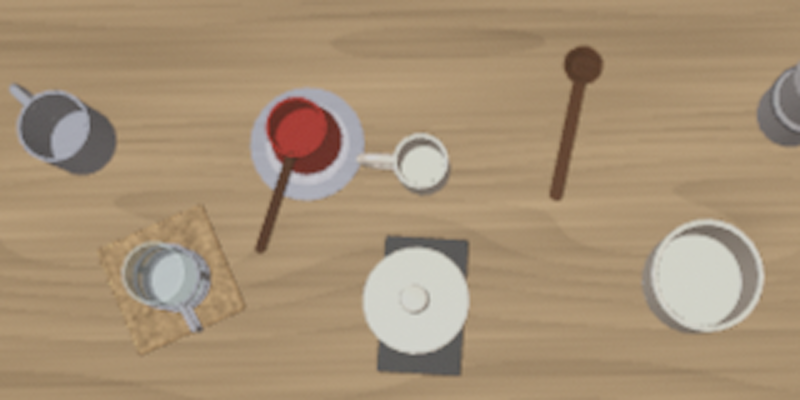

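View pics/scenec.png

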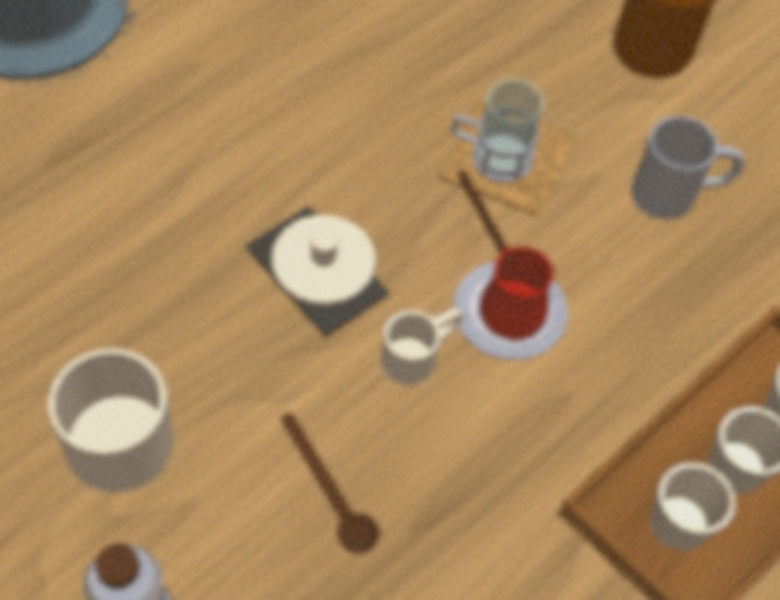

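```bash
cat > meas.py <<'E'
from h import *
from station import eyes
import sys
z=np.load('pics/top0.npz'); im=z['im']; C=cam(eyes.get_calibration('top')); hsv=cv2.cvtColor(im,cv2.COLOR_RGB2HSV)
def ell(mask,box,zz,hull=True,tag=''):
    m=np.zeros(mask.shape,np.uint8); x0,y0,x1,y1=box; m[y0:y1,x0:x1]=mask[y0:y1,x0:x1]
    cs,_=cv2.findContours(m,cv2.RETR_EXTERNAL,cv2.CHAIN_APPROX_NONE); c=max(cs,key=cv2.contourArea)
    if hull: c=cv2.convexHull(c)
    p=plane(C,c[:,0].astype(float),zz); 
    (e,_,_)=cv2.fitEllipse(c) if len(c)>5 else (None,0,0)
    cc,r=cv2.minEnclosingCircle(p[:,:2].astype(np.float32))
    print(tag,'area',m.sum()//255,'lsq',circ(p)[0].round(4),round(circ(p)[1],4),'minenc',np.round(cc,4),round(r,4)); return m,c
H,S,V=[hsv[...,i].astype(int) for i in range(3)]
white=((S<40)&(V>150)).astype(np.uint8)*255
for n,(u,v) in dict(lid=(300,205),canrim=(394,211),slab=(302,245),sauc=(268,165),red=(250,150),redw=(255,165),spoon=(358,160),glass=(200,212),triv=(180,230),wood=(340,300)).items(): print(n,hsv[v,u])
ell(white,(270,195,325,250),.026,tag='lid')
ell(white,(380,180,445,240),.09,tag='can')
sc=((S<60)&(H>100)).astype(np.uint8)*255
ell(sc,(225,130,280,185),.006,tag='saucer')
E
python3 meas.py
```

```text
lid [ 33  12 210]
canrim [ 33  12 210]
slab [ 0  6 91]
sauc [117  13 177]
red [  2 169 166]
redw [  4 156 108]
spoon [ 15 101 129]
glass [ 94  11 194]
triv [ 18  88 176]
wood [ 17  86 170]
lid area 1432 lsq [0.4723 0.0053] 0.0498 minenc [0.4721 0.0053] 0.0502
can area 1328 lsq [ 0.4855 -0.2579] 0.0499 minenc [ 0.4857 -0.2577] 0.0506
saucer area 805 lsq [0.6266 0.1092] 0.0538 minenc [0.6266 0.1092] 0.0544
```

```bash
cat > meas2.py <<'E'
from meas import *
print('----')
def rect(mask,box,zz,tag):
    m=np.zeros(mask.shape,np.uint8); x0,y0,x1,y1=box; m[y0:y1,x0:x1]=mask[y0:y1,x0:x1]
    m=cv2.morphologyEx(m,cv2.MORPH_OPEN,np.ones((2,2),np.uint8))
    pts=cv2.findNonZero(m)
    p=plane(C,pts[:,0].astype(float),zz)[:,:2].astype(np.float32)
    r=cv2.minAreaRect(p); b=cv2.boxPoints(r)
    print(tag,'n',len(p),'c',np.round(r[0],4),'size',np.round(r[1],4),'ang',round(r[2],2)); print(b.round(3).tolist()); return m
gray=((S<40)&(V<125)).astype(np.uint8)*255
rect(gray,(275,190,325,255),.008,'slab')
red=(((H<8)|(H>172))&(S>130)).astype(np.uint8)*255
m,_=ell(red,(225,125,280,185),.072,tag='cezve red')
brown=((H<16)&(S>95)&(V<140)).astype(np.uint8)*255
rect(brown,(335,110,385,190),.0055,'spoon small'); rect(brown,(460,195,525,295),.0055,'spoon big'); rect(brown,(225,165,250,205),.068,'cezve handle')
cork=((S>100)&(V>150)).astype(np.uint8)*255
cv2.imwrite('pics/m1.png',np.hstack([cv2.resize(x[120:260,150:400],None,fx=1.6,fy=2.0) for x in (gray|red|brown,cork)]))
E
python3 meas2.py | sed -n '/----/,$p'
```

```text
----
slab n 499 c [ 0.4659 -0.0022] size [0.0773 0.1273] ang 85.49
[[0.39899998903274536, -0.035999998450279236], [0.5260000228881836, -0.04600000008940697], [0.5320000052452087, 0.03099999949336052], [0.4059999883174896, 0.04100000113248825]]
cezve red area 638 lsq [0.6233 0.1029] 0.0332 minenc [0.6233 0.1031] 0.0358
spoon small n 443 c [ 0.6394 -0.1537] size [0.0369 0.1523] ang 82.74
[[0.5609999895095825, -0.16200000047683716], [0.7129999995231628, -0.18199999630451202], [0.7170000076293945, -0.14499999582767487], [0.5659999847412109, -0.12600000202655792]]
spoon big n 927 c [ 0.4013 -0.466 ] size [0.0521 0.2102] ang 67.68
[[0.2939999997615814, -0.44999998807907104], [0.48899999260902405, -0.5299999713897705], [0.5080000162124634, -0.4819999933242798], [0.3140000104904175, -0.4020000100135803]]
cezve handle n 150 c [0.5565 0.127 ] size [0.0136 0.0877] ang 66.57
[[0.5139999985694885, 0.1379999965429306], [0.593999981880188, 0.10300000011920929], [0.5989999771118164, 0.11599999666213989], [0.5189999938011169, 0.1509999930858612]]
```

View pics/m1.png

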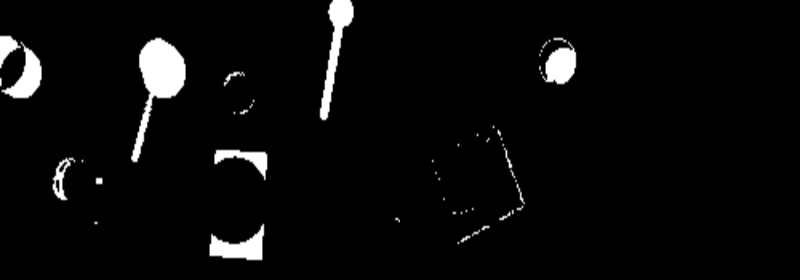

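```bash
cat >> h.py <<'E'
def go(s,xyz,yaw=None):
    """shift/rotvec in current tool axes to reach xyz (TCP), tool down, tool-y at world angle yaw deg (mod 180)"""
    R0=rot(s['tcp_rot']); sh=R0.inv().apply(np.array(xyz)-s['position'])
    y0=R0.apply([0,1,0]); cur=np.degrees(np.arctan2(y0[1],y0[0]))
    if yaw is None: tgt=cur
    else: tgt=cur+((yaw-cur+90)%180-90)
    a=np.radians(tgt); Y=np.array([np.cos(a),np.sin(a),0]); Z=np.array([0,0,-1.]); X=np.cross(Y,Z)
    rv=(R0.inv()*R.from_matrix(np.c_[X,Y,Z])).as_rotvec()
    print('curyaw',cur.round(2),'shift',sh.round(4),'rotvec',rv.round(4))
E
python3 - <<'E'
from h import *; from station import *
s=sensors.observe(); go(s,[.4723,.0053,.2],90)
C=cam(eyes.get_calibration('top'))
cr=lambda p:np.array(p)/2.5+np.array([130,100])
q=plane(C,[cr(p) for p in [(98,250),(203,205),(245,308),(140,353)]],.008); print('trivet',q.round(4),q.mean(0))
print('glassrim',plane(C,[cr((154,275))],.1), 'glasshandle end',plane(C,[cr((197,328))],.045))
print('cez rim',plane(C,[cr((300,135)),cr((297,127))],.072),'handle end',plane(C,[cr((262,250))],.078))
print('cup rim',plane(C,[cr((421,164))],.052),'cup handle end',plane(C,[cr((360,158))],.035))
E
```

```text
curyaw 64.69 shift [-0.4247 -0.3678  0.0085] rotvec [-0.0014 -0.0005 -0.4418]
trivet [[0.5268 0.3088 0.008 ]
 [0.568  0.2084 0.008 ]
 [0.4684 0.1681 0.008 ]
 [0.4279 0.2678 0.008 ]] [0.49774904 0.23826759 0.008     ]
glassrim [[0.4945914  0.23027104 0.1       ]] glasshandle end [[0.44904759 0.20505188 0.045     ]]
cez rim [[0.62215826 0.10504159 0.072     ]
 [0.62964092 0.10775101 0.072     ]] handle end [[0.51675363 0.13890456 0.078     ]]
cup rim [[ 0.59608567 -0.00400177  0.052     ]] cup handle end [[0.60578168 0.05436503 0.035     ]]
```

Candidates (top picture pixels):
- **Lid:** only the white disc with a knob at (295,219).
- **Open ceramic canister:** the large white pot at (411,211). Not the espresso cup (298,165), the tray cups (202/236/270,48) or the blue bowl (381,68).
- **Spoon:** the small one at (361,148), measured 152 mm long. Not the big one at (495,245), 210 mm, nor the cezve handle (239,185).
- **Cezve:** red, at (250,153).
- **Glass:** at (197,211). Not the jug (152,151) or the amber jar (80,210).

The close crop confirms these choices. Next I move over the lid.

>>> send_rows --plan "-0.425 -0.368 0.0 0 0 -0.442 0;-0.425 -0.368 0.0 0 0 -0.442 0;-0.425 -0.368 0.0 0 0 -0.442 0;-0.425 -0.368 0.0 0 0 -0.442 0;-0.425 -0.368 0.0 0 0 -0.442 0;-0.425 -0.368 0.0 0 0 -0.442 0;-0.425 -0.368 0.0 0 0 -0.442 0;-0.425 -0.368 0.0 0 0 -0.442 0" --newtons 30

```text
time: 0.82
position: [0.378, 0.2188, 0.2087]
tcp_rot: [-0.0, -0.0, 1.0, 0.0]
force: [0.7, -0.1, 0.4]
opening: 0.0853
```

```bash
python3 - <<'E'
from h import *; from station import *
s=sensors.observe(); print(s['position'],s['time'],s['force']); go(s,[.4723,.0053,.17],90)
E
```

```text
[0.37802794 0.2187506  0.20865345] 0.8167 [ 0.67489321 -0.11348633  0.35587313]
curyaw 90.04 shift [-0.0941 -0.2135  0.0386] rotvec [ 0.     -0.      0.0007]
```

>>> send_rows --plan "-0.092 -0.21 0.038 0 0 0 0;-0.092 -0.21 0.038 0 0 0 0;-0.092 -0.21 0.038 0 0 0 0;-0.092 -0.21 0.038 0 0 0 0;-0.092 -0.21 0.038 0 0 0 0;-0.092 -0.21 0.038 0 0 0 0;-0.092 -0.21 0.038 0 0 0 0;-0.092 -0.21 0.038 0 0 0 0"

```text
time: 1.48
position: [0.4698, 0.0098, 0.1702]
tcp_rot: [-0.001, 0.001, 1.0, 0.0]
force: [-0.1, 0.5, 0.6]
opening: 0.0852
```

```bash
cat > snap.py <<'E'
from h import *; from station import *
def snap(name,tag):
    s=sensors.observe(); im,d=eyes.get_image(name); cv2.imwrite(f'pics/{tag}.png',im[:,:,::-1]); np.savez(f'pics/{tag}.npz',im=im,d=d)
    return s,cam(eyes.get_calibration(name),s),im,d
E
python3 - <<'E'
from snap import *
s,C,im,d=snap('wrist','w1'); print(s['position'],s['time']); go(s,[.4723,.0053,.031],90)
print('knob predicted px',project(C,[[.4723,.0053,.058],[.4723,.0053,.026]]))
E
```

```text
[0.46978772 0.00975458 0.1701617 ] 1.4833
curyaw 89.84 shift [-0.0027 -0.0045  0.1392] rotvec [ 0.0007 -0.0014 -0.0027]
knob predicted px [[315.82098214 184.85686533]
 [316.27561493 175.73202766]]
```

View pics/w1.png

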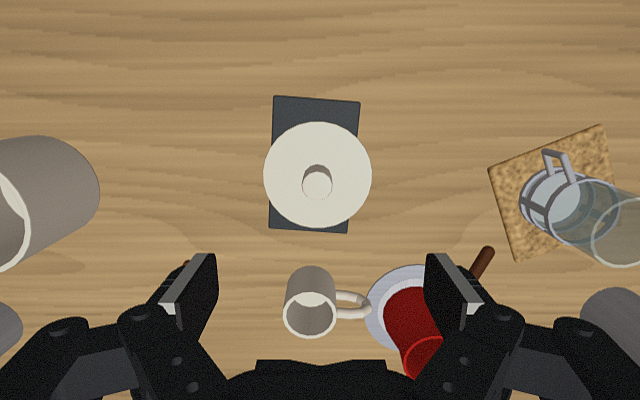

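The wrist view shows the lid centred at about (317,175) with its knob at (317,182). The slab, glass, trivet and saucer are also in view.

```bash
cat > lidw.py <<'E'
from snap import *
z=np.load('pics/w1.npz'); im=z['im']; s=sensors.observe(); C=cam(eyes.get_calibration('wrist'),s)
hsv=cv2.cvtColor(im,cv2.COLOR_RGB2HSV).astype(int); H,S,V=hsv[...,0],hsv[...,1],hsv[...,2]
m=((S<40)&(V>140)).astype(np.uint8)*255; b=np.zeros_like(m); b[100:240,240:400]=m[100:240,240:400]
c=max(cv2.findContours(b,cv2.RETR_EXTERNAL,cv2.CHAIN_APPROX_NONE)[0],key=cv2.contourArea); c=cv2.convexHull(c)
print('lid',circ(plane(C,c[:,0],.026)))
g=((S<60)&(V<100)).astype(np.uint8)*255; b=np.zeros_like(g); b[85:245,255:375]=g[85:245,255:375]; b=cv2.morphologyEx(b,cv2.MORPH_OPEN,np.ones((3,3)))
p=plane(C,cv2.findNonZero(b)[:,0],.008)[:,:2].astype(np.float32); r=cv2.minAreaRect(p); print('slab',r)
P=plane(C,[(487,169),(601,124),(516,262)],.008); print('trivet corners',P.round(4), 'centre',(P[1]+P[2])/2)
go(s,[.4723,.0053,.031],90)
E
python3 lidw.py
```

```text
lid (array([0.47298789, 0.00703748]), np.float64(0.04945347823422334))
slab ((0.4687918424606323, 0.001830361783504486), (0.07908376306295395, 0.12868398427963257), 85.6097412109375)
trivet corners [[0.4698 0.1693 0.008 ]
 [0.4275 0.2686 0.008 ]
 [0.5681 0.2125 0.008 ]] centre [0.4977989  0.24054708 0.008     ]
curyaw 89.96 shift [-0.003  -0.0056  0.1394] rotvec [ 0.0008 -0.0012 -0.0007]
```

>>> send_rows --plan "-0.0035 -0.0045 0.04 0 0 0 0;-0.0035 -0.0045 0.08 0 0 0 0;-0.0035 -0.0045 0.11 0 0 0 0;-0.0035 -0.0045 0.13 0 0 0 0;-0.0035 -0.0045 0.139 0 0 0 0;-0.0035 -0.0045 0.139 0 0 0 0;-0.0035 -0.0045 0.139 0 0 0 0"

```text
time: 2.12
position: [0.4736, 0.0071, 0.0324]
tcp_rot: [0.0, -0.001, 1.0, 0.0]
force: [0.1, 0.5, 0.8]
opening: 0.0851
```

>>> send_rows --plan "0 0 0 0 0 0 255;0 0 0 0 0 0 255;0 0 0 0 0 0 255;0 0 0 0 0 0 255;0 0 0 0 0 0 255;0 0 0 0 0 0 255;0 0 0 0 0 0 255;0 0 0 0 0 0 255" --newtons 30

```text
time: 2.78
position: [0.4741, 0.0062, 0.0325]
tcp_rot: [0.001, -0.0, 1.0, 0.0]
force: [-0.5, 0.5, 5.9]
opening: 0.0228
```

```bash
python3 - <<'E'
from snap import *
s,C,im,d=snap('wrist','w2'); print(s['position'],s['time'],s['force'],s['opening']); go(s,[.4723,.0053,.031],90)
E
```

```text
[0.47412079 0.00617804 0.03253104] 2.7833 [-0.5136011   0.48486657  5.87746376] 0.022753428574845747
curyaw 90.0 shift [ 0.0018 -0.0009  0.0015] rotvec [0.0002 0.0013 0.0001]
```

View pics/w2.png

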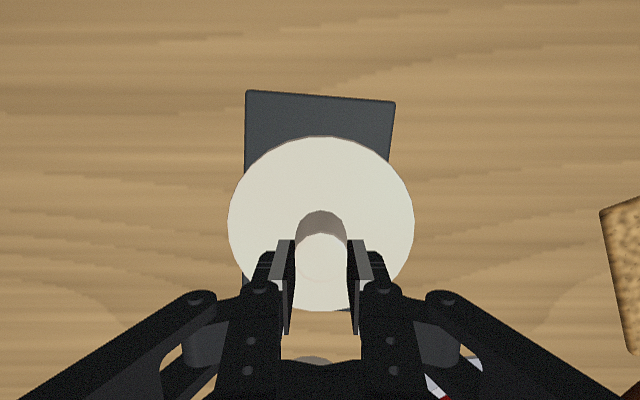

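>>> send_rows --plan "0 0 -0.02 0 0 0 255;0 0 -0.04 0 0 0 255;0 0 -0.07 0 0 0 255;0 0 -0.1 0 0 0 255;0 0 -0.13 0 0 0 255;0 0 -0.15 0 0 0 255;0 0 -0.15 0 0 0 255;0 0 -0.15 0 0 0 255"

```text
time: 3.5
position: [0.4744, 0.006, 0.1823]
tcp_rot: [0.001, -0.0, 1.0, -0.0]
force: [-0.3, 0.2, -2.2]
opening: 0.0228
```

```bash
python3 - <<'E'
from snap import *
s,C,im,d=snap('wrist','w3'); print(s['position'],s['time'],s['force'],s['moment'],s['opening'])
hsv=cv2.cvtColor(im,cv2.COLOR_RGB2HSV).astype(int); H,S,V=hsv[...,0],hsv[...,1],hsv[...,2]
P=cloud(C,d); print('depth disc',P[180,320],P[160,300],P[220,250],P[220,390],'knobtop',P[255,320])
z0=np.median(P[170:190,310:330,2]); 
m=((S<40)&(V>140)).astype(np.uint8)*255
c=max(cv2.findContours(m,cv2.RETR_EXTERNAL,cv2.CHAIN_APPROX_NONE)[0],key=cv2.contourArea); c=c[:,0]; c=c[c[:,1]<245]
print(z0,'lid',circ(plane(C,c,z0)))
s,C,im,d=snap('scene','s3')
E
```

```text
[0.47436662 0.00602051 0.18234979] 3.5 [-0.31820081  0.22473146 -2.23829183] [-0.05038972  0.0247249   0.01616214] 0.022847014403324473
depth disc [0.4462013  0.00513704 0.1752746 ] [ 0.43604222 -0.0048759   0.17466016] [ 0.46798165 -0.03164766  0.17504963] [0.46740266 0.04163963 0.17636478] knobtop [0.47162593 0.00522134 0.20818867]
0.17574766902501598 lid (array([0.4584025 , 0.00537765]), np.float64(0.037214855139142904))
```

View pics/w3.png

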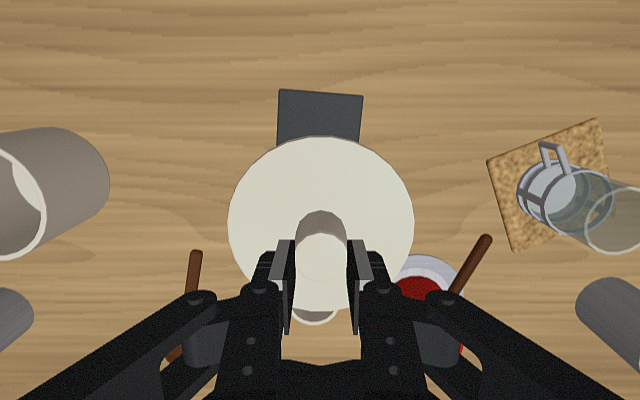

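View pics/s3.png

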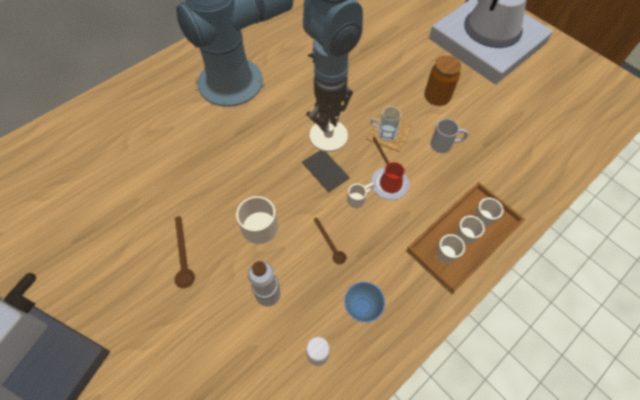

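>>> send_rows --plan "-0.01 -0.03 -0.01 0 0 0 255;-0.01 -0.06 -0.018 0 0 0 255;-0.01 -0.09 -0.018 0 0 0 255;-0.01 -0.11 -0.018 0 0 0 255;-0.01 -0.12 -0.018 0 0 0 255;-0.01 -0.12 -0.018 0 0 0 255;-0.01 -0.12 -0.018 0 0 0 255;-0.01 -0.12 -0.018 0 0 0 255"

```text
time: 4.27
position: [0.4829, -0.1125, 0.1989]
tcp_rot: [-0.001, -0.001, 1.0, 0.001]
force: [0.7, -0.3, -0.9]
opening: 0.0227
```

```bash
python3 - <<'E'
from snap import *
s,C,im,d=snap('wrist','w4'); print(s['position'],s['time'],s['force'],s['opening'])
im,d=snap('top','t4')[2:]
E
```

```text
[ 0.48286325 -0.11247092  0.19890377] 4.2667 [ 0.69426491 -0.25353527 -0.92683435] 0.022716819297952478
```

View pics/w4.png

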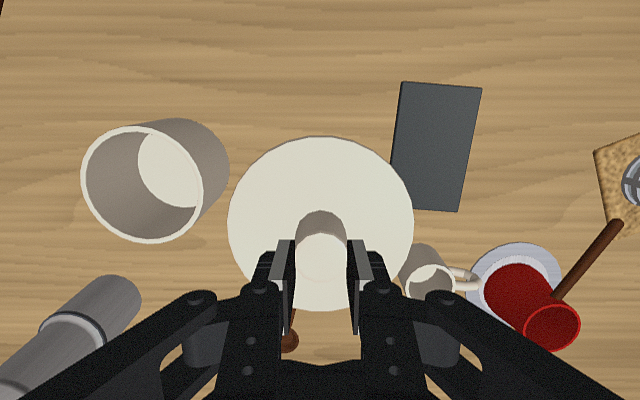

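View pics/t4.png

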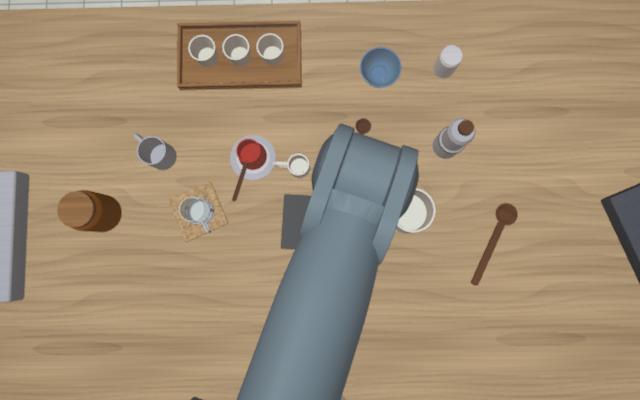

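The wrist view shows the canister rim as an ellipse around (142,185), the slab at (437,147) now empty, and the lid at (320,222).

```bash
python3 - <<'E'
from snap import *
z=np.load('pics/w4.npz'); im=z['im']; s=sensors.observe(); C=cam(eyes.get_calibration('wrist'),s)
hsv=cv2.cvtColor(im,cv2.COLOR_RGB2HSV).astype(int); S,V=hsv[...,1],hsv[...,2]
print('V row185',V[185,74:90],V[185,190:215],'col142',V[118:135,142],V[232:250,142])
m=((S<40)&(V>165)).astype(np.uint8)*255
b=np.zeros_like(m); b[110:255,70:224]=m[110:255,70:224]
c=max(cv2.findContours(b,cv2.RETR_EXTERNAL,cv2.CHAIN_APPROX_NONE)[0],key=lambda c:cv2.boundingRect(c)[2]); print(cv2.boundingRect(c))
h=cv2.convexHull(c)[:,0]; print('can rim',circ(plane(C,h,.09)), circ(plane(C,cv2.convexHull(c)[:,0],.088)))
e=cv2.fitEllipse(c); print(e)
# lid disc: contour points on outer boundary, away from fingers
b=np.zeros_like(m); b[120:250,220:425]=((S<40)&(V>150))[120:250,220:425]*255
c=max(cv2.findContours(b,cv2.RETR_EXTERNAL,cv2.CHAIN_APPROX_NONE)[0],key=cv2.contourArea)[:,0]
dd=np.hypot(c[:,0]-320.5,(c[:,1]-222)); c=c[(dd>80)&(c[:,1]<246)]
for zz in (s['position'][2]-.007,): print('lid',circ(plane(C,c,zz)),len(c))
print(s['position'])
E
```

```text
V row185 [177 175 175 176 172 171 186 215 214 212 215 221 152 138 138 140] [213 217 215 215 216 214 213 214 215 214 217 221 202 136 144 146 143 146
 143 144 144 145 147 147 141] col142 [163 162 169 185 164 126 112 112 117 209 217 213 217 223 176 135 135] [121 123 119 123 115 115 158 211 217 214 221 182 167 170 172 170 172 167]
(80, 126, 124, 118)
can rim (array([ 0.4874605 , -0.25819109]), np.float64(0.04947859154792316)) (array([ 0.48801467, -0.25924592]), np.float64(0.049838723398063334))
((141.59860229492188, 184.362060546875), (110.22154235839844, 128.1949462890625), 126.19883728027344)
lid (array([ 0.48228713, -0.11320108]), np.float64(0.04901856174616524)) 300
[ 0.48324047 -0.11248239  0.19938412]
```

>>> send_rows --plan "-0.0048 -0.035 0 0 0 0 255;-0.0048 -0.07 0 0 0 0 255;-0.0048 -0.105 0 0 0 0 255;-0.0048 -0.13 0 0 0 0 255;-0.0048 -0.1448 0.02 0 0 0 255;-0.0048 -0.1448 0.04 0 0 0 255;-0.0048 -0.1448 0.06 0 0 0 255;-0.0048 -0.1448 0.064 0 0 0 255"

```text
time: 5.03
position: [0.4865, -0.2566, 0.1323]
tcp_rot: [-0.002, -0.0, 1.0, 0.002]
force: [-0.6, 1.4, -1.6]
opening: 0.0232
```

>>> send_rows --plan "0 0 0 0 0 0 255;0 0 0 0 0 0 255"

```text
time: 5.2
position: [0.4887, -0.2579, 0.1363]
tcp_rot: [0.0, -0.001, 1.0, 0.0]
force: [0.5, -0.6, -2.1]
opening: 0.023
```

```bash
python3 - <<'E'
from snap import *
s,C,im,d=snap('wrist','w5'); print(s['position'],s['time'],s['force'],s['opening'])
go(s,[.4882,-.2573,.105],90)
im,d=snap('scene','s5')[2:]
cv2.imwrite('pics/s5c.png',cv2.resize(im[120:280,180:340,::-1],None,fx=3.5,fy=3.5))
E
```

```text
[ 0.48865949 -0.25787745  0.13634296] 5.2 [ 0.52010443 -0.58344572 -2.09982579] 0.023036369684808253
curyaw 90.08 shift [0.0005 0.0006 0.0313] rotvec [0.0001 0.0002 0.0014]
```

View pics/s5c.png

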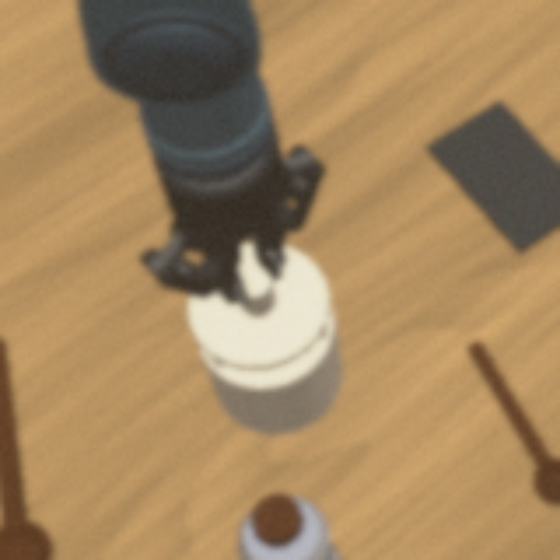

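View pics/w5.png

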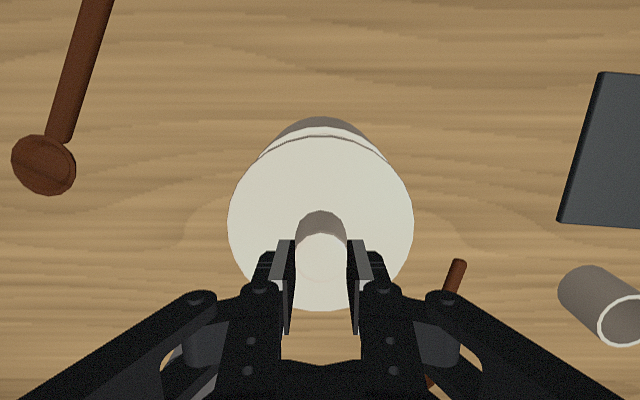

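>>> send_rows --plan "0 0 0.006 0 0 0 255;0 0 0.012 0 0 0 255;0 0 0.018 0 0 0 255;0 0 0.022 0 0 0 255;0 0 0.026 0 0 0 255;0 0 0.029 0 0 0 255;0 0 0.031 0 0 0 255;0 0 0.031 0 0 0 255"

```text
time: 5.97
position: [0.4882, -0.2585, 0.1047]
tcp_rot: [-0.0, -0.0, 1.0, 0.0]
force: [-0.2, -0.3, -1.3]
opening: 0.0226
```

```bash
python3 - <<'E'
from snap import *
s,C,im,d=snap('wrist','w6'); print(s['position'],s['time'],s['force'],s['moment'],s['opening'])
E
```

```text
[ 0.48824178 -0.25853653  0.10471219] 5.9667 [-0.16971195 -0.27529197 -1.30745372] [ 0.01281746 -0.01556193 -0.05783963] 0.022599342613648262
```

View pics/w6.png

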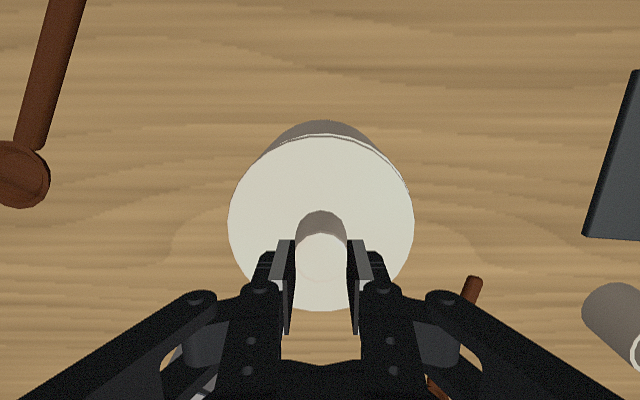

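>>> send_rows --plan "0 0 0.001 0 0 0 255;0 0 0.001 0 0 0 140;0 0 0.001 0 0 0 100;0 0 0.001 0 0 0 60;0 0 0.001 0 0 0 60;0 0 0.001 0 0 0 60;0 0 0.001 0 0 0 60"

```text
time: 6.6
position: [0.4884, -0.2586, 0.1037]
tcp_rot: [0.0, -0.0, 1.0, 0.0]
force: [-1.1, 0.1, -0.1]
opening: 0.0654
```

>>> send_rows --plan "0 0 -0.01 0 0 0 60;0 0 -0.03 0 0 0 60;0 0 -0.06 0 0 0 60;0 0 -0.1 0 0 0 60;0.03 0.03 -0.12 0 0 0 60;0.06 0.06 -0.12 0 0 0 60;0.06 0.06 -0.12 0 0 0 60;0.06 0.06 -0.12 0 0 0 60"

```text
time: 7.27
position: [0.4265, -0.1968, 0.2248]
tcp_rot: [-0.0, -0.001, 1.0, 0.0]
force: [0.4, 0.3, -0.2]
opening: 0.0652
```

```bash
python3 - <<'E'
from snap import *
s,C,im,d=snap('wrist','w7'); print(s['position'],s['time'],s['force'],s['moment'],s['opening'])
P=cloud(C,d)
a,c,im,d=snap('scene','s7'); P=cloud(c,d)
cv2.imwrite('pics/s7c.png',cv2.resize(im[120:280,180:340,::-1],None,fx=3.5,fy=3.5))
E
```

```text
[ 0.42647156 -0.19678787  0.22476772] 7.2667 [ 0.36975552  0.27002852 -0.18835594] [ 0.07771687 -0.01713992 -0.00840336] 0.0651865973952634
```

View pics/s7c.png

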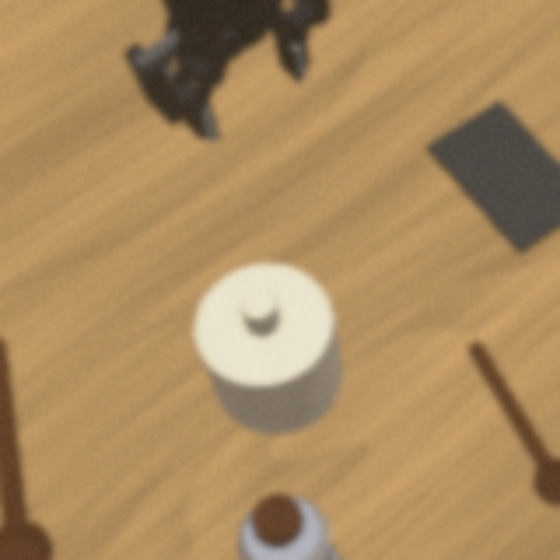

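View pics/w7.png

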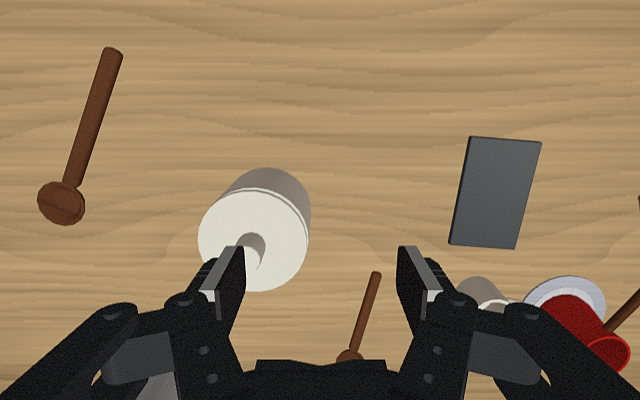

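>>> send_rows --plan "-0.06 0.4 -0.03 0 0 0 0;-0.06 0.4 -0.03 0 0 0 0;-0.06 0.4 -0.03 0 0 0 0;-0.06 0.4 -0.03 0 0 0 0;-0.06 0.4 -0.03 0 0 0 0;-0.06 0.4 -0.03 0 0 0 0;-0.06 0.4 -0.03 0 0 0 0;-0.06 0.4 -0.03 0 0 0 0"

```text
time: 8.03
position: [0.4792, 0.1321, 0.2485]
tcp_rot: [0.001, 0.0, 1.0, -0.0]
force: [1.2, -1.3, -0.1]
opening: 0.0853
```

>>> send_rows --plan "-0.01 0.07 0 0 0 0 0;-0.01 0.07 0 0 0 0 0;-0.01 0.07 0 0 0 0 0;-0.01 0.07 0 0 0 0 0;-0.01 0.07 0 0 0 0 0"

```text
time: 8.45
position: [0.4884, 0.1997, 0.2479]
tcp_rot: [-0.0, 0.0, 1.0, -0.0]
force: [0.6, 0.2, 0.6]
opening: 0.0854
```

```bash
python3 - <<'E'
from snap import *
s,C,im,d=snap('wrist','w8'); print(s['position'],s['time'],s['force'],s['moment'],s['opening'])
E
```

```text
[0.48835773 0.19970927 0.24794763] 8.45 [0.55478197 0.16865086 0.56051025] [-0.05462217 -0.0188862  -0.00380262] 0.08538914126600387
```

View pics/w8.png

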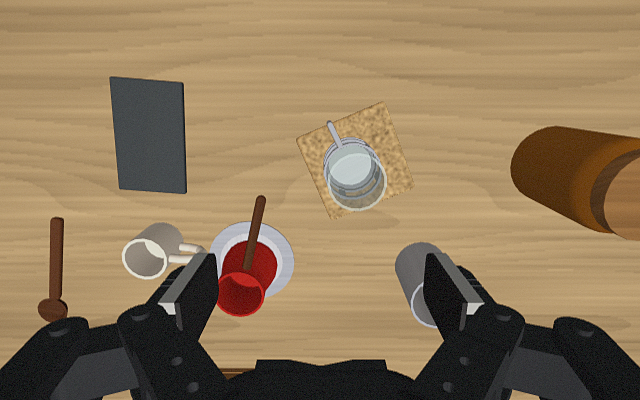

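```bash
python3 - <<'E'
import cv2
t=cv2.imread('pics/w8.png'); cv2.imwrite('pics/w8g.png',cv2.resize(t[90:230,280:430],None,fx=4,fy=4,interpolation=cv2.INTER_CUBIC))
cv2.imwrite('pics/w8c.png',cv2.resize(t[185:325,110:310],None,fx=4,fy=4,interpolation=cv2.INTER_CUBIC))
E
```

```text
(no output)
```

View pics/w8g.png

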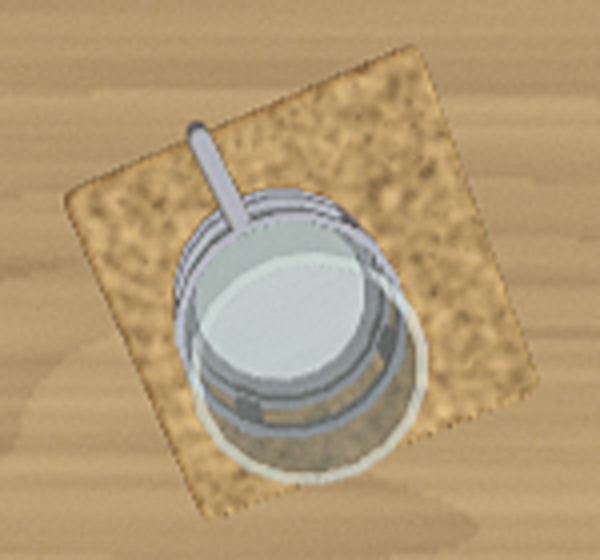

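View pics/w8c.png

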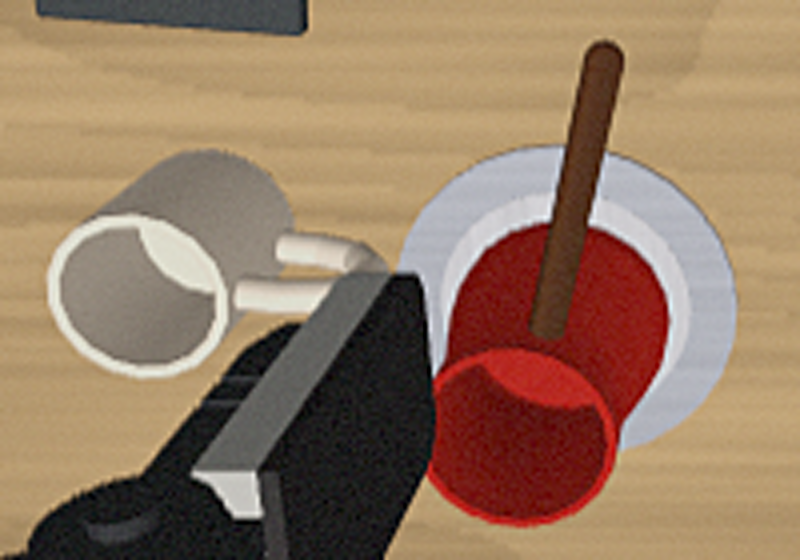

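```bash
python3 - <<'E'
from snap import *
z=np.load('pics/w8.npz'); s=sensors.observe(); C=cam(eyes.get_calibration('wrist'),s)
f=lambda p:np.array(p)/4+np.array([280,90])-.375
g=plane(C,[f((311,368))],.1)[0]; h=plane(C,[f((198,128))],.055)[0]
rim=plane(C,[f(p) for p in [(193,350),(429,365),(308,485),(311,252),(220,430),(400,295)]],.1); print('rim',circ(rim))
print('glass',g,'handle end',h,'dir',np.degrees(np.arctan2(*(h-g)[1::-1])),np.linalg.norm((h-g)[:2]))
T=plane(C,[f(p) for p in [(67,203),(415,45),(540,380),(207,520)]],.008); print('triv',T.round(4),T.mean(0))
im=z['im']; hsv=cv2.cvtColor(im,cv2.COLOR_RGB2HSV).astype(int); S,V=hsv[...,1],hsv[...,2]
b=np.zeros((400,640),np.uint8); b[70:200,100:195]=((S<90)&(V<100))[70:200,100:195]*255; b=cv2.morphologyEx(b,cv2.MORPH_OPEN,np.ones((3,3)))
r=cv2.minAreaRect(plane(C,cv2.findNonZero(b)[:,0],.008)[:,:2].astype(np.float32)); print('slab',r)
f=lambda p:np.array(p)/4+np.array([110,185])-.375
sa=plane(C,[f(p) for p in [(570,147),(735,300),(715,395),(650,448),(410,240),(470,170),(680,190)]],.006); print('saucer',circ(sa))
cz=plane(C,[f(p) for p in [(617,445),(525,527),(525,347),(440,482),(600,390)]],.078); print('cez rim',circ(cz))
hd=plane(C,[f((604,55)),f((548,325))],[.084,.066][0]);print(hd)
a=plane(C,[f((604,55))],.084)[0];b2=plane(C,[f((548,325))],.066)[0];print('cez handle',a,b2,np.degrees(np.arctan2(*(a-b2)[1::-1])))
go(s,[g[0],g[1],.06],90)
E
```

```text
rim (array([0.49790331, 0.23257836]), np.float64(0.027068238760824002))
glass [0.49736293 0.23245706 0.1       ] handle end [0.44673446 0.20704977 0.055     ] dir -153.35075953688317 0.05664602996284375
triv [[0.472  0.1705 0.008 ]
 [0.4279 0.2687 0.008 ]
 [0.5249 0.3109 0.008 ]
 [0.5696 0.2117 0.008 ]] [0.49861095 0.24043307 0.008     ]
slab ((0.46880680322647095, 0.0012579821050167084), (0.08101611584424973, 0.12872958183288574), 85.40715026855469)
saucer (array([0.62869053, 0.10961299]), np.float64(0.05550242547118127))
cez rim (array([0.62978269, 0.10978273]), np.float64(0.02734621619798771))
[[0.51851844 0.13943191 0.084     ]
 [0.5923331  0.12118844 0.084     ]]
cez handle [0.51851844 0.13943191 0.084     ] [0.60195716 0.11694565 0.066     ] 164.91743506282697
curyaw 89.94 shift [-0.0092  0.0334  0.1881] rotvec [-0.0005 -0.0003 -0.0011]
```

>>> send_rows --plan "-0.0092 0.033 0.03 0 0 0 0;-0.0092 0.033 0.06 0 0 0 0;-0.0092 0.033 0.09 0 0 0 0;-0.0092 0.033 0.12 0 0 0 0;-0.0092 0.033 0.15 0 0 0 0;-0.0092 0.033 0.175 0 0 0 0;-0.0092 0.033 0.191 0 0 0 0;-0.0092 0.033 0.191 0 0 0 0"

```text
time: 9.17
position: [0.4939, 0.2303, 0.0537]
tcp_rot: [-0.003, 0.001, 1.0, -0.001]
force: [-0.7, -0.1, 0.7]
opening: 0.0857
```

>>> send_rows --plan "0 0 0 0 0 0 40;0 0 0 0 0 0 60;0 0 0 0 0 0 80;0 0 0 0 0 0 100;0 0 0 0 0 0 120;0 0 0 0 0 0 140;0 0 0 0 0 0 140;0 0 0 0 0 0 140" --newtons 25

```text
time: 9.83
position: [0.4986, 0.2334, 0.0597]
tcp_rot: [0.002, -0.0, 1.0, 0.0]
force: [-1.0, -1.5, 6.4]
opening: 0.0552
```

```bash
python3 - <<'E'
from snap import *
s,C,im,d=snap('wrist','w9'); print(s['position'],s['time'],s['force'],s['moment'],s['opening'])
E
```

```text
[0.49860168 0.23335399 0.05965239] 9.8333 [-1.00364568 -1.53531154  6.42459265] [-0.25632561  0.14352712  0.07141524] 0.05520977984225019
```

View pics/w9.png

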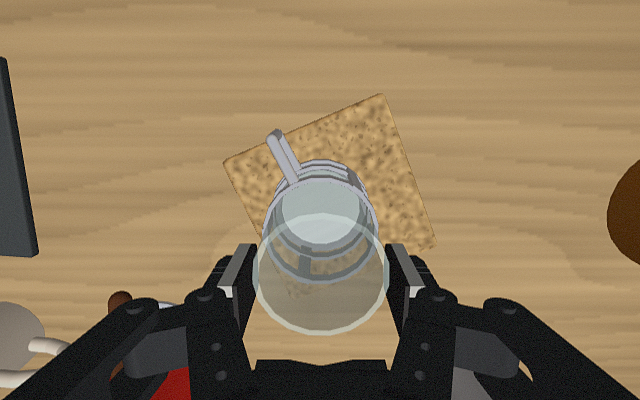

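>>> send_rows --plan "0 0 -0.01 0 0 0 140;0 0 -0.03 0 0 0 140;0 0 -0.05 0 0 0 140;0 0 -0.075 0 0 0 140;0 0 -0.1 0 0 0 140;0 0 -0.11 0 0 0 140;0 0 -0.11 0 0 0 140;0 0 -0.11 0 0 0 140"

```text
time: 10.55
position: [0.497, 0.2333, 0.1674]
tcp_rot: [0.0, -0.0, 1.0, 0.0]
force: [0.4, 0.4, -2.5]
opening: 0.0553
```

```bash
python3 - <<'E'
from snap import *
s,C,im,d=snap('wrist','w10'); print(s['position'],s['time'],s['force'],s['moment'],s['opening'])
go(s,[.4688,.0015,.16],90)
E
```

```text
[0.49698805 0.2332759  0.16740569] 10.55 [ 0.42605273  0.42888838 -2.52990843] [0.02813504 0.06033624 0.01555412] 0.0552652736829859
curyaw 90.01 shift [ 0.0282 -0.2318  0.0073] rotvec [0.0004 0.0008 0.0002]
```

View pics/w10.png

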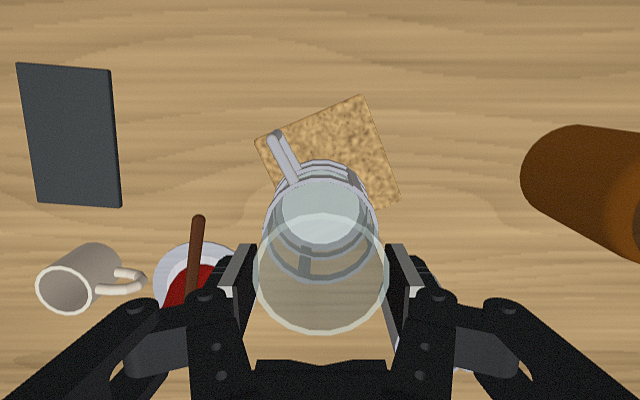

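>>> send_rows --plan "0.003 -0.02 0 0 0 0 140;0.007 -0.055 0 0 0 0 140;0.012 -0.095 0 0 0 0 140;0.017 -0.135 0 0 0 0 140;0.022 -0.175 0 0 0 0 140;0.026 -0.21 0 0 0 0 140;0.028 -0.227 0 0 0 0 140;0.028 -0.232 0 0 0 0 140"

```text
time: 11.27
position: [0.4667, -0.0015, 0.1654]
tcp_rot: [-0.002, 0.002, 1.0, -0.0]
force: [0.7, -0.0, -3.4]
opening: 0.055
```

>>> send_rows --plan "0 0 0.01 0 0 0 140;0 0 0.03 0 0 0 140;0 0 0.05 0 0 0 140;0 0 0.07 0 0 0 140;0 0 0.085 0 0 0 140;0 0 0.095 0 0 0 140;0 0 0.1 0 0 0 140;0 0 0.1 0 0 0 140"

```text
time: 11.93
position: [0.4667, 0.0021, 0.0652]
tcp_rot: [-0.002, -0.001, 1.0, 0.001]
force: [-0.7, 0.5, -1.9]
opening: 0.0548
```

```bash
python3 - <<'E'
from snap import *
s,C,im,d=snap('wrist','w11'); print(s['position'],s['time'],s['force'],s['moment'],s['opening'])
go(s,[.4688,.0015,.0597],90)
E
```

```text
[0.46668512 0.00211414 0.06523328] 11.9333 [-0.69350915  0.51523487 -1.85951939] [0.0531716  0.0511209  0.00745687] 0.05477026492093429
curyaw 90.06 shift [-0.0021 -0.0006  0.0055] rotvec [ 0.0011 -0.0046  0.0011]
```

View pics/w11.png

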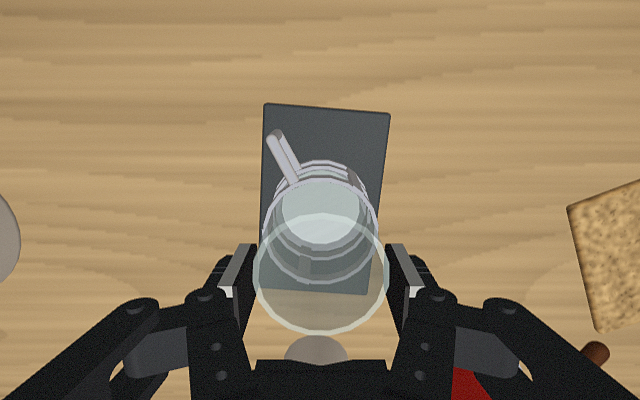

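>>> send_rows --plan "0 0 0.002 0 0 0 140;0 0 0.004 0 0 0 140;0 0 0.005 0 0 0 140;0 0 0.0065 0 0 0 140;0 0 0.0065 0 0 0 140;0 0 0.0065 0 0 0 140"

```text
time: 12.48
position: [0.4688, 0.0011, 0.061]
tcp_rot: [0.0, -0.0, 1.0, 0.0]
force: [-0.1, 1.3, -2.8]
opening: 0.0549
```

```bash
python3 - <<'E'
from snap import *
s=sensors.observe(); print(s['position'],s['time'],s['force'],s['moment'],s['opening'])
E
```

```text
[0.46884804 0.00110178 0.06100349] 12.4833 [-0.08144053  1.32007512 -2.79412861] [0.01922709 0.01045525 0.03907345] 0.05487474953757304
```

>>> send_rows --plan "0 0 0.001 0 0 0 140;0 0 0.001 0 0 0 140;0 0 0.002 0 0 0 140;0 0 0.002 0 0 0 140;0 0 0.002 0 0 0 140"

```text
time: 12.9
position: [0.4691, 0.0011, 0.0598]
tcp_rot: [0.0, -0.0, 1.0, -0.0]
force: [-2.5, -0.1, 4.8]
opening: 0.0549
```

>>> send_rows --plan "0 0 0 0 0 0 70;0 0 0 0 0 0 50;0 0 0 0 0 0 25;0 0 0 0 0 0 0;0 0 0 0 0 0 0;0 0 0 0 0 0 0;0 0 -0.01 0 0 0 0;0 0 -0.03 0 0 0 0"

```text
time: 13.57
position: [0.4665, 0.0014, 0.0871]
tcp_rot: [-0.003, -0.0, 1.0, 0.0]
force: [-0.8, -0.5, -0.2]
opening: 0.0854
```

>>> send_rows --plan "0 0 -0.04 0 0 0 0;0 0 -0.08 0 0 0 0;0 0 -0.12 0 0 0 0;0 0 -0.15 0 0 0 0;0 0.02 -0.16 0 0 0 0;-0.02 0.06 -0.16 0 0 0 0;-0.06 0.1 -0.16 0 0 0 0;-0.09 0.11 -0.16 0 0 0 0"

```text
time: 14.23
position: [0.5529, 0.1108, 0.2502]
tcp_rot: [0.001, -0.001, 1.0, 0.001]
force: [0.8, -0.8, 0.4]
opening: 0.0855
```

```bash
python3 - <<'E'
from snap import *
s,C,im,d=snap('wrist','w12'); print(s['position'],s['time'],s['force'],s['moment'],s['opening'])
go(s,[.62,.11,.25],35)
E
```

```text
[0.55291626 0.11075514 0.25020172] 14.2333 [ 0.80159765 -0.84446241  0.35210163] [-0.05286401 -0.07560737 -0.01079357] 0.08545235376530476
curyaw 90.11 shift [-0.0671 -0.0009  0.0003] rotvec [1.600e-03 7.000e-04 9.619e-01]
```

View pics/w12.png

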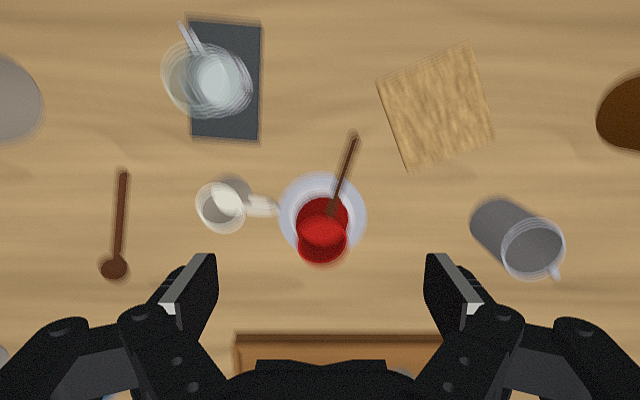

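>>> send_rows --plan "-0.01 0 0 0 0 0.12 48;-0.02 0 0 0 0 0.24 48;-0.03 0 0 0 0 0.36 48;-0.04 0 0 0 0 0.48 48;-0.05 0 0 0 0 0.6 48;-0.05 0 0 0 0 0.72 48;-0.05 0 0 0 0 0.84 48;-0.05 0 0 0 0 0.96 48"

```text
time: 14.95
position: [0.6031, 0.1078, 0.2484]
tcp_rot: [-0.0, 0.464, 0.886, -0.0]
force: [0.4, -0.2, -0.3]
opening: 0.0694
```

>>> send_rows --plan "0 0 0 0 0 0 48;0 0 0 0 0 0 48;0 0 0 0 0 0 48;0 0 0 0 0 0 48"

```text
time: 15.28
position: [0.603, 0.108, 0.2489]
tcp_rot: [-0.0, 0.461, 0.887, 0.0]
force: [0.3, -0.4, 0.5]
opening: 0.0698
```

```bash
python3 - <<'E'
from snap import *
s,C,im,d=snap('wrist','w13'); print(s['position'],s['time'],s['force'],s['moment'],s['opening'])
go(s,[.6295,.1095,.1],35)
E
```

```text
[0.60301097 0.10804036 0.24885966] 15.2833 [ 0.28023376 -0.36761048  0.48083444] [ 0.01251226  0.06899596 -0.02437048] 0.06981275118271475
curyaw 35.1 shift [-0.0141  0.0225  0.1489] rotvec [-0.     -0.0001  0.0018]
```

View pics/w13.png

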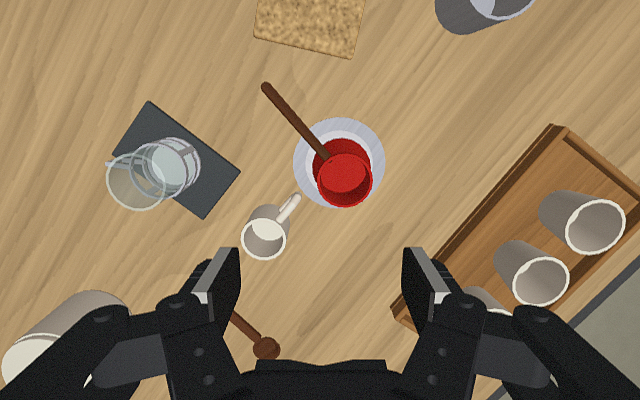

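```bash
python3 - <<'E'
from snap import *
z=np.load('pics/w13.npz'); im=z['im']; s=sensors.observe(); C=cam(eyes.get_calibration('wrist'),s)
hsv=cv2.cvtColor(im,cv2.COLOR_RGB2HSV).astype(int); H,S,V=hsv[...,0],hsv[...,1],hsv[...,2]
wood=(S>75)&(H>9)&(H<25)
m=np.zeros((400,640),np.uint8); m[105:215,285:395]=(~wood)[105:215,285:395]*255
m=cv2.morphologyEx(m,cv2.MORPH_OPEN,np.ones((3,3)))
sa=((S<70)&(H>95)&(V>140)); b=np.zeros_like(m); b[105:215,285:395]=sa[105:215,285:395]*255
c=cv2.convexHull(max(cv2.findContours(b,cv2.RETR_EXTERNAL,cv2.CHAIN_APPROX_NONE)[0],key=cv2.contourArea))[:,0]
print('saucer',circ(plane(C,c,.006)))
cr=im[80:230,280:400,::-1]; cv2.imwrite('pics/w13c.png',cv2.resize(cr,None,fx=4,fy=4,interpolation=cv2.INTER_CUBIC))
E
```

```text
saucer (array([0.62773358, 0.11005488]), np.float64(0.05430611601201851))
```

View pics/w13c.png

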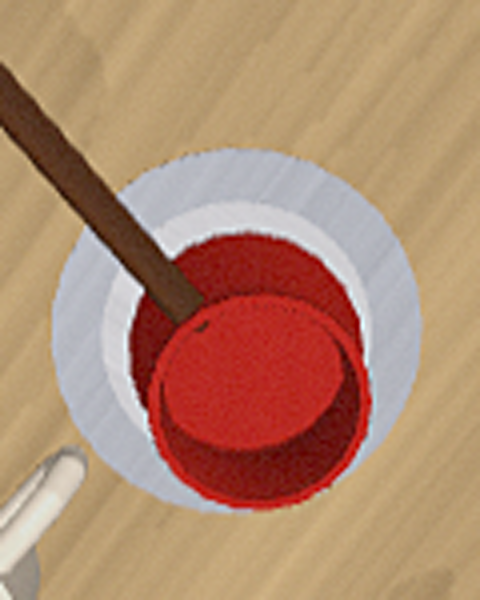

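```bash
python3 - <<'E'
from snap import *
s=sensors.observe(); C=cam(eyes.get_calibration('wrist'),s)
f=lambda p:np.array(p)/4+np.array([280,80])-.375
c=plane(C,[f((260,402))],.078)[0]; print('cezve',c, circ(plane(C,[f(p) for p in [(148,400),(372,385),(265,295),(260,510)]],.078)))
go(s,[c[0],c[1],.037],35)
E
```

```text
cezve [0.63054551 0.11011748 0.078     ] (array([0.63105806, 0.10959633]), np.float64(0.027652874122771353))
curyaw 35.08 shift [-0.0141  0.0237  0.2119] rotvec [ 0.     -0.0001  0.0014]
```

>>> send_rows --plan "-0.014 0.0235 0.03 0 0 0 48;-0.014 0.0235 0.06 0 0 0 48;-0.014 0.0235 0.09 0 0 0 48;-0.014 0.0235 0.12 0 0 0 48;-0.014 0.0235 0.14 0 0 0 48;-0.014 0.0235 0.15 0 0 0 48;-0.014 0.0235 0.155 0 0 0 48;-0.014 0.0235 0.155 0 0 0 48"

```text
time: 16.0
position: [0.63, 0.1101, 0.0934]
tcp_rot: [-0.0, 0.462, 0.887, -0.0]
force: [0.1, -0.2, 0.8]
opening: 0.0693
```

```bash
python3 - <<'E'
from snap import *
s,C,im,d=snap('wrist','w14'); print(s['position'],s['time'],s['force'],s['moment'],s['opening'])
go(s,[.6305,.110,.037],35)
E
```

```text
[0.62996495 0.11009459 0.09341487] 16.0 [ 0.08140838 -0.22120102  0.75162182] [-0.03386468 -0.03632933 -0.00115855] 0.06927745653078249
curyaw 35.03 shift [-0.0004  0.0004  0.0564] rotvec [-0.0009 -0.0006  0.0005]
```

View pics/w14.png

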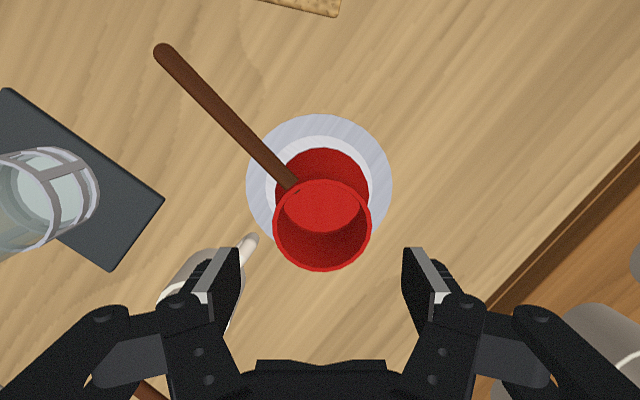

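>>> send_rows --plan "0 0 0.015 0 0 0 48;0 0 0.03 0 0 0 48;0 0 0.042 0 0 0 48;0 0 0.052 0 0 0 48;0 0 0.0565 0 0 0 48;0 0 0.0565 0 0 0 48;0 0 0.0565 0 0 0 48"

```text
time: 16.63
position: [0.631, 0.1102, 0.0383]
tcp_rot: [0.0, 0.462, 0.887, 0.0]
force: [0.4, 0.1, 1.0]
opening: 0.0694
```

>>> send_rows --plan "0 0 0 0 0 0 60;0 0 0 0 0 0 75;0 0 0 0 0 0 90;0 0 0 0 0 0 110;0 0 0 0 0 0 140;0 0 0 0 0 0 140;0 0 0 0 0 0 140;0 0 0 0 0 0 140" --newtons 30

```text
time: 17.3
position: [0.6311, 0.1101, 0.0388]
tcp_rot: [0.001, 0.462, 0.887, 0.0]
force: [-1.3, -1.5, 6.1]
opening: 0.0551
```

>>> send_rows --plan "0 0 -0.004 0 0 0 140;0 0 -0.01 0 0 0 140;0 0 -0.02 0 0 0 140;0 0 -0.03 0 0 0 140;0 0 -0.04 0 0 0 140;0 0 -0.04 0 0 0 140;0 0 -0.04 0 0 0 140"

```text
time: 17.88
position: [0.6316, 0.1102, 0.0788]
tcp_rot: [0.001, 0.462, 0.887, 0.001]
force: [-0.0, -0.9, -3.8]
opening: 0.0545
```

```bash
python3 - <<'E'
from snap import *
s,C,im,d=snap('wrist','w15'); print(s['position'],s['time'],s['force'],s['moment'],s['opening'])
go(s,[.4985,.2405,.15],35)
E
```

```text
[0.63159781 0.11019863 0.078802  ] 17.8833 [-0.02608447 -0.85620532 -3.7531248 ] [0.01608745 0.01879867 0.04555054] 0.05454623040057182
curyaw 35.01 shift [ 0.183  -0.0341 -0.0715] rotvec [0.0025 0.0014 0.0001]
```

View pics/w15.png

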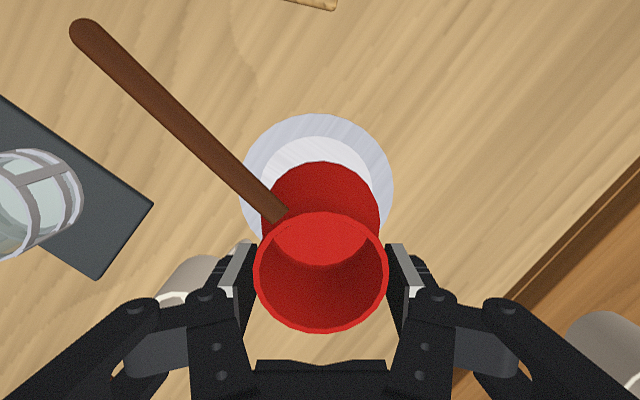

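>>> send_rows --plan "0.01 -0.002 -0.01 0 0 0 140;0.035 -0.007 -0.02 0 0 0 140;0.07 -0.013 -0.02 0 0 0 140;0.105 -0.02 -0.02 0 0 0 140;0.14 -0.026 -0.02 0 0 0 140;0.165 -0.031 -0.02 0 0 0 140;0.178 -0.0335 -0.02 0 0 0 140;0.183 -0.034 -0.02 0 0 0 140"

```text
time: 18.6
position: [0.4948, 0.242, 0.0975]
tcp_rot: [-0.001, 0.46, 0.888, -0.0]
force: [0.2, -0.5, -3.8]
opening: 0.055
```

>>> send_rows --plan "0 0 0.005 0 0 0 140;0 0 0.015 0 0 0 140;0 0 0.025 0 0 0 140;0 0 0.025 0 0 0 140;0 0 0.025 0 0 0 140;0 0 0.025 0 0 0 140"

```text
time: 19.1
position: [0.4978, 0.2398, 0.0719]
tcp_rot: [-0.0, 0.462, 0.887, -0.0]
force: [1.5, -0.2, -3.2]
opening: 0.0553
```

```bash
python3 - <<'E'
from snap import *
s,C,im,d=snap('wrist','w16'); print(s['position'],s['time'],s['force'],s['moment'],s['opening'])
go(s,[.499,.2405,.041],35)
E
```

```text
[0.4978176  0.23975432 0.07189117] 19.1 [ 1.52680024 -0.2169489  -3.1663634 ] [0.02699875 0.04868416 0.02425313] 0.05531171940816131
curyaw 34.93 shift [-0.0001  0.0014  0.0309] rotvec [-0.0009 -0.0002 -0.0011]
```

View pics/w16.png

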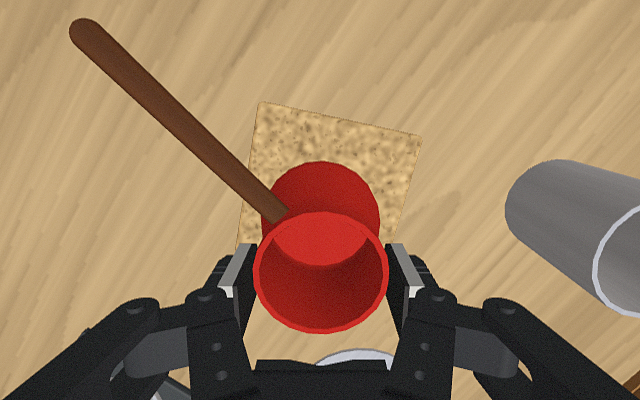

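>>> send_rows --plan "0 0.0008 0.01 0 0 0 140;0 0.0008 0.018 0 0 0 140;0 0.0008 0.024 0 0 0 140;0 0.0008 0.028 0 0 0 140;0 0.0008 0.0295 0 0 0 140;0 0.0008 0.0295 0 0 0 140;0 0.0008 0.0295 0 0 0 140"

```text
time: 19.73
position: [0.4982, 0.241, 0.0429]
tcp_rot: [-0.0, 0.462, 0.887, 0.0]
force: [0.5, 0.1, -2.7]
opening: 0.0549
```

>>> send_rows --plan "0 0 0.001 0 0 0 140;0 0 0.001 0 0 0 140;0 0 0.001 0 0 0 140"

```text
time: 19.98
position: [0.4984, 0.2411, 0.0422]
tcp_rot: [0.0, 0.462, 0.887, 0.0]
force: [-0.5, -0.4, -3.1]
opening: 0.0547
```

>>> send_rows --plan "0 0 0.001 0 0 0 140;0 0 0.001 0 0 0 140;0 0 0.001 0 0 0 140"

```text
time: 20.23
position: [0.4984, 0.241, 0.041]
tcp_rot: [0.0, 0.462, 0.887, 0.0]
force: [0.5, -0.1, -2.8]
opening: 0.0544
```

>>> send_rows --plan "0 0 0.001 0 0 0 140;0 0 0.001 0 0 0 140;0 0 0.001 0 0 0 140"

```text
time: 20.48
position: [0.4985, 0.2408, 0.0408]
tcp_rot: [0.0, 0.462, 0.887, 0.0]
force: [-2.9, -2.4, 6.2]
opening: 0.0547
```

Contact. Release and retreat.

>>> send_rows --plan "0 0 0 0 0 0 75;0 0 0 0 0 0 60;0 0 0 0 0 0 40;0 0 0 0 0 0 30;0 0 0 0 0 0 30;0 0 0 0 0 0 30;0 0 -0.01 0 0 0 30;0 0 -0.03 0 0 0 30"

```text
time: 21.15
position: [0.4959, 0.2402, 0.0683]
tcp_rot: [-0.002, 0.462, 0.887, -0.002]
force: [0.1, 0.4, 0.7]
opening: 0.0754
```

>>> send_rows --plan "0 0 -0.04 0 0 0 0;0 0 -0.08 0 0 0 0;0 0 -0.12 0 0 0 0;0 0 -0.15 0 0 0 0;0.02 0 -0.17 0 0 0 0;0.03 0 -0.17 0 0 0 0;0.03 0 -0.17 0 0 0 0;0.03 0 -0.17 0 0 0 0"

```text
time: 21.82
position: [0.4805, 0.2656, 0.2394]
tcp_rot: [-0.0, 0.461, 0.887, -0.0]
force: [-0.8, -0.0, -1.1]
opening: 0.0852
```

```bash
python3 - <<'E'
from snap import *
s,C,im,d=snap('wrist','w17'); print(s['position'],s['time'],s['force'],s['moment'],s['opening'])
np.savez('pics/w17s.npz',p=s['position'],q=s['tcp_rot'])
E
```

```text
[0.48045152 0.2655667  0.23937577] 21.8167 [-0.77567574 -0.01645315 -1.11031177] [0.03470271 0.00240844 0.00952678] 0.08515043227414433
```

View pics/w17.png

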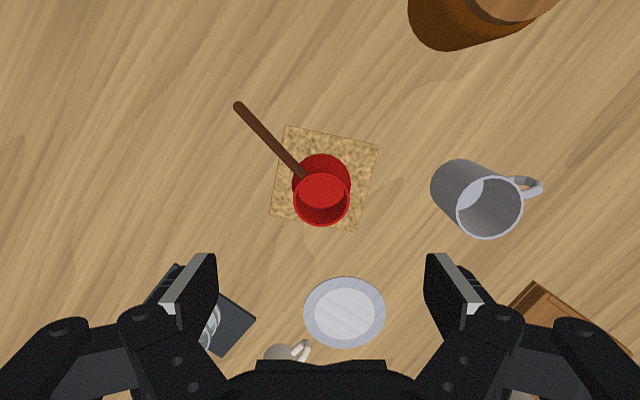

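```bash
python3 - <<'E'
from snap import *
z=np.load('pics/w17.npz'); im=z['im']; s=sensors.observe(); C=cam(eyes.get_calibration('wrist'),s)
hsv=cv2.cvtColor(im,cv2.COLOR_RGB2HSV).astype(int); H,S,V=hsv[...,0],hsv[...,1],hsv[...,2]
b=np.zeros((400,640),np.uint8); b[268:355,295:395]=((S<70)&(H>95)&(V>140))[268:355,295:395]*255
c=cv2.convexHull(max(cv2.findContours(b,cv2.RETR_EXTERNAL,cv2.CHAIN_APPROX_NONE)[0],key=cv2.contourArea))[:,0]
print('saucer',circ(plane(C,c,.006)))
cv2.imwrite('pics/w17c.png',cv2.resize(im[115:240,255:395,::-1],None,fx=4,fy=4,interpolation=cv2.INTER_CUBIC))
E
```

```text
saucer (array([0.62631273, 0.10972549]), np.float64(0.0544009147458514))
```

View pics/w17c.png

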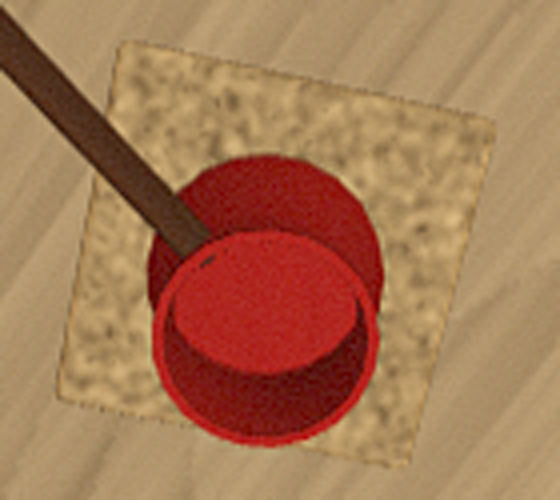

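```bash
python3 - <<'E'
from snap import *
s=sensors.observe(); C=cam(eyes.get_calibration('wrist'),s)
f=lambda p:np.array(p)/4+np.array([255,115])-.375
T=plane(C,[f(p) for p in [(120,42),(496,122),(408,466),(58,398)]],.008); print('triv',T.mean(0))
print('cez',circ(plane(C,[f(p) for p in [(153,335),(379,338),(266,230),(266,446)]],.08)))
go(s,[.4695,.0015,.22],90)
E
```

```text
triv [0.49852438 0.24127036 0.008     ]
cez (array([0.49793997, 0.23999866]), np.float64(0.02740655883729593))
curyaw 35.03 shift [-0.2096 -0.1601  0.019 ] rotvec [-0.0021 -0.0011 -0.9594]
```

>>> send_rows --plan "-0.026 -0.02 0 0 0 -0.12 0;-0.052 -0.04 0 0 0 -0.24 0;-0.078 -0.06 0 0 0 -0.36 0;-0.105 -0.08 0 0 0 -0.48 0;-0.131 -0.1 0 0 0 -0.6 0;-0.157 -0.12 0 0 0 -0.72 0;-0.183 -0.14 0 0 0 -0.84 0;-0.2095 -0.16 0 0 0 -0.96 0"

```text
time: 22.53
position: [0.4688, 0.0034, 0.2382]
tcp_rot: [-0.002, 0.007, 1.0, 0.0]
force: [1.7, -0.5, -0.2]
opening: 0.0854
```

>>> send_rows --plan "0 0 0.03 0 0 0 0;0 0 0.04 0 0 0 0;0 0 0.04 0 0 0 0;0 0 0.04 0 0 0 0"

```text
time: 22.87
position: [0.4687, 0.005, 0.1983]
tcp_rot: [-0.002, 0.01, 1.0, 0.0]
force: [0.1, 0.4, 0.8]
opening: 0.0854
```

```bash
python3 - <<'E'
from snap import *
s,C,im,d=snap('wrist','w18'); print(s['position'],s['time'],s['force'],s['moment'],s['opening'])
cv2.imwrite('pics/w18c.png',cv2.resize(im[80:260,220:420,::-1],None,fx=3,fy=3,interpolation=cv2.INTER_CUBIC))
E
```

```text
[0.46872594 0.00501116 0.19832539] 22.8667 [0.12946025 0.35816938 0.82233978] [ 0.02467521  0.0360446  -0.01880733] 0.08544375715338122
```

View pics/w18c.png

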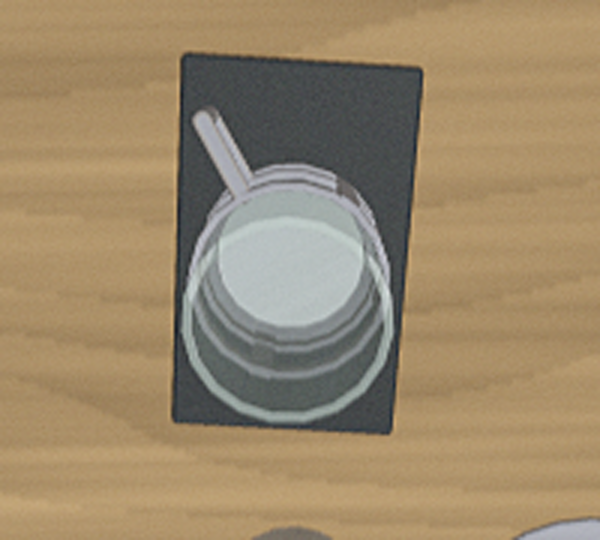

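```bash
python3 - <<'E'
from snap import *
s=sensors.observe(); C=cam(eyes.get_calibration('wrist'),s)
f=lambda p:np.array(p)/3+np.array([220,80])-.33
g,r=circ(plane(C,[f(p) for p in [(183,320),(393,322),(286,217),(288,424)]],.1)); print('glass',g,r)
T=plane(C,[f(p) for p in [(183,53),(422,69),(391,434),(173,422)]],.008); print('slab',T.mean(0),np.degrees(np.arctan2(*(T[3]-T[0])[1::-1])),np.degrees(np.arctan2(*(T[2]-T[1])[1::-1])))
go(s,[g[0],g[1],.0597],90)
E
```

```text
glass [0.47083931 0.00079657] 0.02771956349899212
slab [0.47117224 0.00087683 0.008     ] -4.5030350344579135 -4.2380643011304615
curyaw 88.91 shift [-0.0015 -0.0045  0.1397] rotvec [ 0.0001 -0.0019 -0.019 ]
```

>>> send_rows --plan "-0.001 -0.004 0.03 0 0 -0.019 0;-0.001 -0.004 0.06 0 0 -0.019 0;-0.001 -0.004 0.09 0 0 -0.019 0;-0.001 -0.004 0.115 0 0 -0.019 0;-0.001 -0.004 0.13 0 0 -0.019 0;-0.001 -0.004 0.1395 0 0 -0.019 0;-0.001 -0.004 0.1395 0 0 -0.019 0;-0.001 -0.004 0.1395 0 0 -0.019 0"

```text
time: 23.58
position: [0.4719, 0.0015, 0.0611]
tcp_rot: [0.0, -0.0, 1.0, -0.0]
force: [-0.4, -0.3, -0.8]
opening: 0.0852
```

>>> send_rows --plan "0 0 0 0 0 0 40;0 0 0 0 0 0 60;0 0 0 0 0 0 80;0 0 0 0 0 0 100;0 0 0 0 0 0 120;0 0 0 0 0 0 140;0 0 0 0 0 0 140;0 0 0 0 0 0 140" --newtons 25

```text
time: 24.25
position: [0.4725, 0.0012, 0.0618]
tcp_rot: [0.001, -0.0, 1.0, -0.0]
force: [-0.8, -1.2, 5.0]
opening: 0.0553
```

```bash
python3 - <<'E'
from snap import *
s,C,im,d=snap('wrist','w19'); print(s['position'],s['time'],s['force'],s['moment'],s['opening'])
cv2.imwrite('pics/w19c.png',cv2.resize(im[80:370,200:440,::-1],None,fx=2,fy=2,interpolation=cv2.INTER_CUBIC))
E
```

```text
[0.47249355 0.00115221 0.06180154] 24.25 [-0.76240084 -1.1706299   5.0177793 ] [0.05219894 0.18332042 0.03523449] 0.05525777158682877
```

View pics/w19c.png

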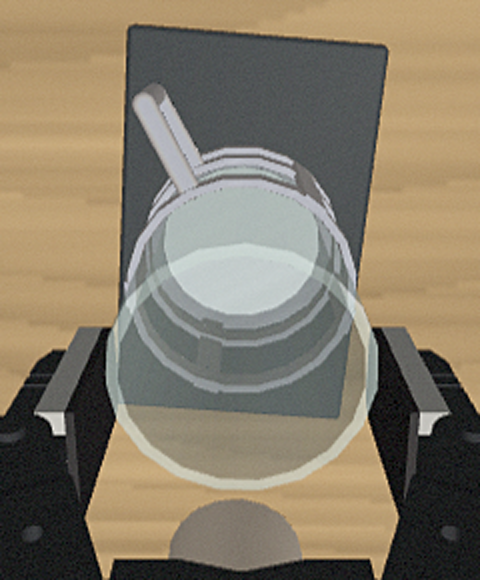

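```bash
python3 - <<'E'
from snap import *
s=sensors.observe(); C=cam(eyes.get_calibration('wrist'),s)
f=lambda p:np.array(p)/2+np.array([200,80])-.25
g,r=circ(plane(C,[f(p) for p in [(107,365),(378,365),(243,243),(242,490)]],.1)); print('glass',g,r,g-s['position'][:2])
print(plane(C,[f((242,243)),f((242,490))],.1))
E
```

```text
glass [0.46870666 0.00078375] 0.0274565362602083 [-0.0038239  -0.00036685]
[[0.44106496 0.00065905 0.1       ]
 [0.49632498 0.00071866 0.1       ]]
```

>>> send_rows --plan "0 0 -0.01 0 0 0 140;0 0 -0.03 0 0 0 140;0 0 -0.06 0 0 0 140;0 0 -0.09 0 0 0 140;0 0 -0.11 0 0 0 140;0 0 -0.11 0 0 0 140;0 0 -0.11 0 0 0 140"

```text
time: 24.88
position: [0.4723, 0.0013, 0.1711]
tcp_rot: [0.001, -0.0, 1.0, -0.0]
force: [-0.2, 0.4, -4.1]
opening: 0.0551
```

```bash
python3 - <<'E'
from snap import *
s=sensors.observe(); print(s['position'],s['time'],s['force'],s['opening'])
go(s,[.6295,.11,.16],90)
E
```

```text
[0.47232818 0.00127064 0.17111141] 24.8833 [-0.15704422  0.39619333 -4.10986301] 0.055072537310409606
curyaw 90.01 shift [-0.1572  0.1087  0.0115] rotvec [-0.0003  0.0029  0.0002]
```

>>> send_rows --plan "-0.012 0.008 0 0 0 0 140;-0.04 0.027 0 0 0 0 140;-0.072 0.049 0 0 0 0 140;-0.104 0.071 0 0 0 0 140;-0.133 0.091 0 0 0 0 140;-0.15 0.103 0 0 0 0 140;-0.1587 0.1088 0 0 0 0 140;-0.1587 0.1088 0 0 0 0 140"

```text
time: 25.55
position: [0.6303, 0.1117, 0.1666]
tcp_rot: [-0.002, -0.001, 1.0, 0.0]
force: [0.8, -0.2, -3.1]
opening: 0.055
```

>>> send_rows --plan "0 0 0.01 0 0 0 140;0 0 0.03 0 0 0 140;0 0 0.05 0 0 0 140;0 0 0.07 0 0 0 140;0 0 0.085 0 0 0 140;0 0 0.09 0 0 0 140;0 0 0.09 0 0 0 140;0 0 0.09 0 0 0 140"

```text
time: 26.22
position: [0.6289, 0.1097, 0.0801]
tcp_rot: [-0.001, 0.0, 1.0, -0.0]
force: [0.4, 0.5, -2.5]
opening: 0.0546
```

```bash
python3 - <<'E'
from snap import *
s,C,im,d=snap('wrist','w20'); print(s['position'],s['time'],s['force'],s['opening'])
go(s,[.631,.11,.0598],90)
cv2.imwrite('pics/w20c.png',cv2.resize(im[80:370,200:440,::-1],None,fx=2,fy=2,interpolation=cv2.INTER_CUBIC))
E
```

```text
[0.62894651 0.10970131 0.08009705] 26.2167 [ 0.37215854  0.52611857 -2.49738461] 0.05461680254015056
curyaw 89.98 shift [-0.0021  0.0003  0.0203] rotvec [-0.0001 -0.0014 -0.0004]
```

View pics/w20c.png

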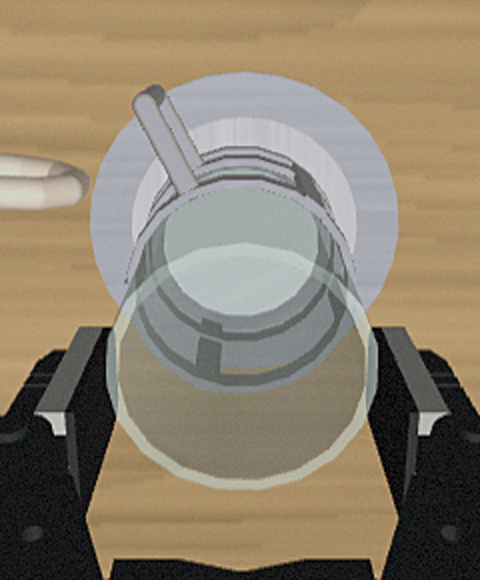

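```bash
python3 - <<'E'
from snap import *
s=sensors.observe(); C=cam(eyes.get_calibration('wrist'),s); print(s['position'])
f=lambda p:np.array(p)/2+np.array([200,80])-.25
print('saucer',circ(plane(C,[f(p) for p in [(243,72),(90,217),(399,217),(150,110),(340,110),(104,155),(388,290),(371,310)]],.006)))
g,r=circ(plane(C,[f(p) for p in [(107,365),(378,365),(243,243),(242,490)]],s['position'][2]-.0538+.092)); print('glass',g,r)
E
```

```text
[0.62998416 0.10991848 0.08105789]
saucer (array([0.63174236, 0.11030629]), np.float64(0.05582857551503873))
glass [0.62621825 0.10953817] 0.027439296299302182
```

>>> send_rows --plan "-0.001 0 0.008 0 0 0 140;-0.001 0 0.014 0 0 0 140;-0.001 0 0.017 0 0 0 140;-0.001 0 0.018 0 0 0 140;-0.001 0 0.018 0 0 0 140;-0.001 0 0.018 0 0 0 140;-0.001 0 0.018 0 0 0 140"

```text
time: 26.85
position: [0.6312, 0.1104, 0.0626]
tcp_rot: [0.0, -0.0, 1.0, 0.0]
force: [-0.1, 0.3, -2.3]
opening: 0.0546
```

```bash
python3 - <<'E'
from snap import *
s,C,im,d=snap('wrist','w21'); print(s['position'],s['time'],s['force'],s['opening'])
cv2.imwrite('pics/w21c.png',cv2.resize(im[80:330,220:420,::-1],None,fx=3,fy=3,interpolation=cv2.INTER_CUBIC)[:600])
s,C,im,d=snap('scene','s21')
cv2.imwrite('pics/s21c.png',cv2.resize(im[90:240,340:480,::-1],None,fx=4,fy=4,interpolation=cv2.INTER_CUBIC))
E
```

```text
[0.63119855 0.11036176 0.06262603] 26.85 [-0.08566012  0.25862617 -2.28551017] 0.054614644554740965
```

View pics/w21c.png

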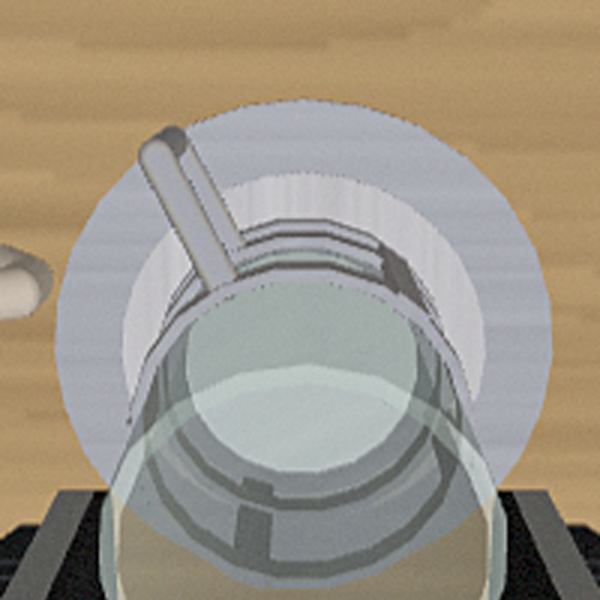

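View pics/s21c.png

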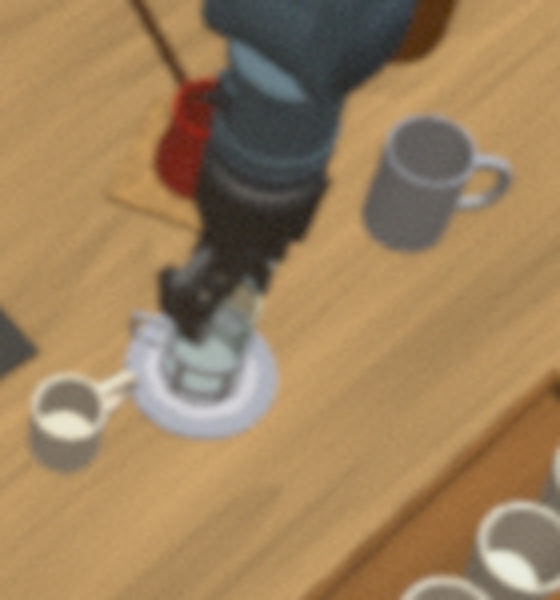

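```bash
python3 - <<'E'
from snap import *
s=sensors.observe(); C=cam(eyes.get_calibration('wrist'),s)
f=lambda p:np.array(p)/3+np.array([220,80])-.33
a=plane(C,[f((305,100))],.006)[0];b=plane(C,[f((305,173))],.006)[0];c=plane(C,[f((310,219))],.0095)[0]
print('saucer cx',a[0]+.055,b[0]+.0403,'holder cx',c[0]+.031, circ(plane(C,[f(p) for p in [(305,100),(55,340),(552,340),(120,195),(480,185),(190,135),(430,140)]],.006)))
print('y', (122+486)/2, (55+552)/2)
E
```

```text
saucer cx 0.6280254637623588 0.6283090231289723 holder cx 0.628147613077451 (array([0.62898406, 0.11001895]), np.float64(0.054473604932460125))
y 304.0 303.5
```

>>> send_rows --plan "0 0 0.001 0 0 0 140;0 0 0.0015 0 0 0 140;0 0 0.002 0 0 0 140;0 0 0.002 0 0 0 140;0 0 0.002 0 0 0 140"

```text
time: 27.37
position: [0.6309, 0.1103, 0.0604]
tcp_rot: [-0.0, -0.0, 1.0, 0.0]
force: [0.2, 0.4, -3.1]
opening: 0.0546
```

>>> send_rows --plan "0 0 0.0005 0 0 0 140;0 0 0.0005 0 0 0 140;0 0 0.001 0 0 0 140;0 0 0.001 0 0 0 140"

```text
time: 27.7
position: [0.6313, 0.1102, 0.06]
tcp_rot: [0.0, -0.0, 1.0, 0.0]
force: [-1.2, -1.0, 1.0]
opening: 0.0551
```

Touching gently at +1 N. Release and retreat upward.

>>> send_rows --plan "0 0 0 0 0 0 70;0 0 0 0 0 0 55;0 0 0 0 0 0 40;0 0 0 0 0 0 20;0 0 0 0 0 0 0;0 0 0 0 0 0 0;0 0 -0.01 0 0 0 0;0 0 -0.03 0 0 0 0"

```text
time: 28.37
position: [0.6286, 0.1101, 0.0874]
tcp_rot: [-0.003, -0.0, 1.0, -0.0]
force: [0.3, -0.2, 0.4]
opening: 0.0853
```

>>> send_rows --plan "0 0 -0.03 0 0 0 0;0 0 -0.07 0 0 0 0;0 0 -0.11 0 0 0 0;0 0 -0.15 0 0 0 0;0.01 0 -0.17 0 0 0 0;0.02 0 -0.17 0 0 0 0;0.02 0 -0.17 0 0 0 0;0.02 0 -0.17 0 0 0 0"

```text
time: 29.03
position: [0.6109, 0.1103, 0.2602]
tcp_rot: [0.001, -0.0, 1.0, 0.0]
force: [0.1, 0.5, -0.3]
opening: 0.0853
```

```bash
python3 - <<'E'
from snap import *
s,C,im,d=snap('wrist','w22'); print(s['position'],s['time'],s['force'],s['opening'])
go(s,[.6,-.15,.25],82)
E
```

```text
[0.61091198 0.11030366 0.26016558] 29.0333 [ 0.05078681  0.45029663 -0.26632826] 0.08533330050914903
curyaw 90.02 shift [ 0.011  -0.2603  0.0101] rotvec [0.0002 0.001  0.14  ]
```

View pics/w22.png

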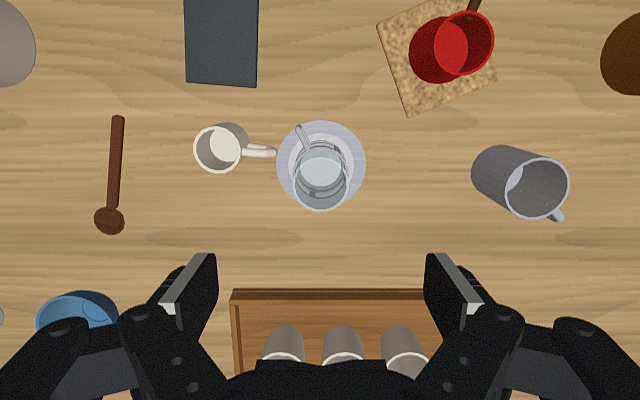

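>>> send_rows --plan "0.0 -0.035 0 0 0 0.02 0;0.0 -0.075 0 0 0 0.04 0;0 -0.115 0 0 0 0.07 0;0 -0.155 0 0 0 0.09 0;0 -0.195 0 0 0 0.11 0;0 -0.235 0.02 0 0 0.128 0;0 -0.262 0.04 0 0 0.128 0;0 -0.262 0.05 0 0 0.128 0"

```text
time: 29.75
position: [0.6094, -0.1576, 0.2049]
tcp_rot: [-0.003, 0.067, 0.998, -0.001]
force: [-0.8, 0.2, -0.8]
opening: 0.0856
```

>>> send_rows --plan "0 0 0 0 0 0 130;0 0 0 0 0 0 130;0 0 0 0 0 0 130;0 0 0 0 0 0 130"

```text
time: 30.08
position: [0.6118, -0.1508, 0.2104]
tcp_rot: [0.001, 0.063, 0.998, -0.0]
force: [-0.7, 1.3, -0.3]
opening: 0.0422
```

```bash
python3 - <<'E'
from snap import *
s,C,im,d=snap('wrist','w23'); print(s['position'],s['time'],s['force'],s['opening'])
hsv=cv2.cvtColor(im,cv2.COLOR_RGB2HSV).astype(int); H,S,V=hsv[...,0],hsv[...,1],hsv[...,2]
b=((H<16)&(S>100)&(V<115)).astype(np.uint8)*255; b=cv2.morphologyEx(b,cv2.MORPH_OPEN,np.ones((3,3)))
n,l,st,ce=cv2.connectedComponentsWithStats(b)
for i in range(1,n):
    if st[i,4]>300:
        p=plane(C,np.argwhere(l==i)[:,::-1],.006)[:,:2].astype(np.float32); print(st[i],cv2.minAreaRect(p))
E
```

```text
[ 0.61175411 -0.15082081  0.21037588] 30.0833 [-0.7404506   1.33993663 -0.29656167] 0.04217117263768344
[ 308  116   36  136 2073] ((0.6427121162414551, -0.15087978541851044), (0.037752050906419754, 0.15286597609519958), 82.82638549804688)
[   0  289   30   53 1116] ((0.761048436164856, -0.5503625869750977), (0.034580476582050323, 0.0784037858247757), 68.15055847167969)
```

View pics/w23.png

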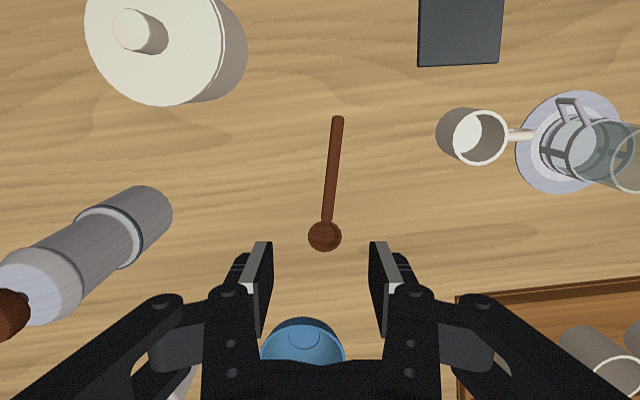

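```bash
python3 - <<'E'
from snap import *
s=sensors.observe()
go(s,[.6566,-.1527,.004],82.8); go(s,[.6566,-.1527,.03],82.8)
E
```

```text
curyaw 82.78 shift [-0.0443  0.0038  0.2066] rotvec [-0.0002  0.0018 -0.0003]
curyaw 82.78 shift [-0.0443  0.0038  0.1806] rotvec [-0.0002  0.0018 -0.0003]
```

>>> send_rows --plan "-0.02 0.002 0.03 0 0 0 130;-0.035 0.003 0.06 0 0 0 130;-0.044 0.0035 0.09 0 0 0 130;-0.044 0.0035 0.12 0 0 0 130;-0.044 0.0035 0.15 0 0 0 130;-0.044 0.0035 0.17 0 0 0 130;-0.044 0.0035 0.18 0 0 0 130;-0.044 0.0035 0.18 0 0 0 130"

```text
time: 30.8
position: [0.6535, -0.1525, 0.0272]
tcp_rot: [-0.002, 0.063, 0.998, 0.001]
force: [-0.3, 0.6, 0.5]
opening: 0.0421
```

>>> send_rows --plan "0 0 0 0 0 0 130;0 0 0 0 0 0 130;0 0 0 0 0 0 130"

```text
time: 31.05
position: [0.657, -0.1544, 0.0319]
tcp_rot: [0.002, 0.064, 0.998, -0.001]
force: [-0.5, 0.0, 0.2]
opening: 0.0418
```

```bash
python3 - <<'E'
from snap import *
s,C,im,d=snap('wrist','w24'); print(s['position'],s['time'],s['force'],s['opening'])
hsv=cv2.cvtColor(im,cv2.COLOR_RGB2HSV).astype(int); H,S,V=hsv[...,0],hsv[...,1],hsv[...,2]
go(s,[.6566,-.1527,.004],82.8)
E
```

```text
[ 0.65704169 -0.15435491  0.03191831] 31.05 [-0.51014778  0.0441105   0.20493375] 0.041827411185108646
curyaw 82.69 shift [0.0008 0.0016 0.0279] rotvec [-0.0008  0.0043 -0.0019]
```

View pics/w24.png

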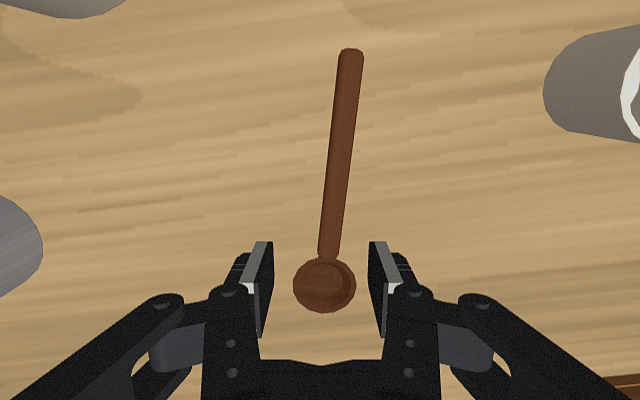

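```bash
python3 - <<'E'
from snap import *
s=sensors.observe(); C=cam(eyes.get_calibration('wrist'),s)
z=np.load('pics/w24.npz'); im=z['im']
hsv=cv2.cvtColor(im,cv2.COLOR_RGB2HSV).astype(int); H,S,V=hsv[...,0],hsv[...,1],hsv[...,2]
b=((H<16)&(S>100)&(V<135)).astype(np.uint8)*255
rows=range(60,250,10); P=[]
for r in rows:
    x=np.where(b[r,290:380])[0]+290; P.append((x.mean(),r))
Q=plane(C,P,.0085); v=cv2.fitLine(Q[:,:2].astype(np.float32),cv2.DIST_L2,0,.01,.01).ravel(); print(v, np.degrees(np.arctan2(v[1],v[0])))
end=plane(C,[(351,48)],.0085)[0]; bowl=plane(C,[(324.5,285)],.009)[0]; print(end,bowl,np.linalg.norm((bowl-end)[:2]))
b2=cv2.morphologyEx(b,cv2.MORPH_OPEN,np.ones((3,3))); n,l,st,ce=cv2.connectedComponentsWithStats(b2); i=1+np.argmax(st[1:,4]); print(st[i])
p=plane(C,np.argwhere(l==i)[:,::-1],.007)[:,:2].astype(np.float32); print(cv2.minAreaRect(p))
E
```

```text
[ 0.9737594  -0.22757986  0.6190608  -0.1397395 ] -13.15463
[ 0.56758065 -0.12822438  0.0085    ] [ 0.69843525 -0.15781249  0.009     ] 0.13415805109079001
[ 293   48   71  265 7756]
((0.6422491073608398, -0.15077847242355347), (0.038234978914260864, 0.1542154848575592), 82.58173370361328)
```

```bash
python3 - <<'E'
from snap import *
s=sensors.observe(); go(s,[.6573,-.1487,.004],77)
E
```

```text
curyaw 82.69 shift [0.0004 0.0057 0.0277] rotvec [-0.0005  0.0039  0.0993]
```

>>> send_rows --plan "0 0.0055 0 0 0 0.05 130;0 0.0055 0.005 0 0 0.1 130;0 0.0055 0.015 0 0 0.1 130;0 0.0055 0.022 0 0 0.1 130;0 0.0055 0.026 0 0 0.1 130;0 0.0055 0.0275 0 0 0.1 130;0 0.0055 0.0275 0 0 0.1 130;0 0.0055 0.0275 0 0 0.1 130"

```text
time: 31.77
position: [0.6558, -0.1485, 0.0018]
tcp_rot: [-0.0, 0.114, 0.994, 0.0]
force: [-0.5, 0.3, -1.0]
opening: 0.0418
```

```bash
python3 - <<'E'
from snap import *
s,C,im,d=snap('wrist','w25'); print(s['position'],s['time'],s['force'],s['opening'])
E
```

```text
[ 0.6557865  -0.14848019  0.0018265 ] 31.7667 [-0.48521382  0.259081   -1.00432165] 0.04183574921149205
```

View pics/w25.png

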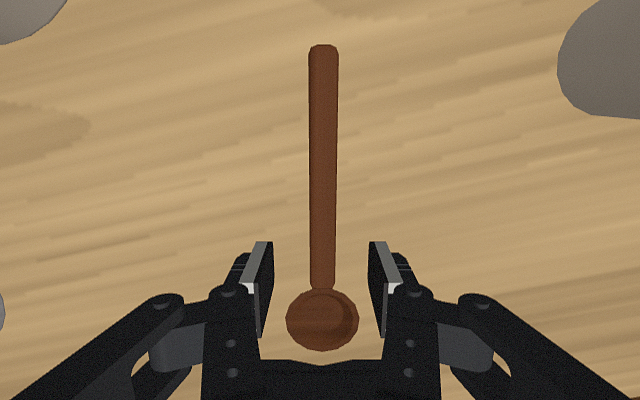

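>>> send_rows --plan "0 0 -0.0015 0 0 0 150;0 0 -0.0015 0 0 0 180;0 0 -0.0015 0 0 0 210;0 0 -0.0015 0 0 0 255;0 0 -0.0015 0 0 0 255;0 0 -0.0015 0 0 0 255;0 0 -0.0015 0 0 0 255;0 0 -0.0015 0 0 0 255" --newtons 25

```text
time: 32.48
position: [0.6558, -0.1484, 0.0034]
tcp_rot: [0.0, 0.114, 0.994, 0.0]
force: [0.3, 0.8, 0.3]
opening: 0.0001
```

>>> send_rows --plan "0 0 -0.01 0 0 0 255;0 0 -0.03 0 0 0 255;0 0 -0.06 0 0 0 255;0 0 -0.09 0 0 0 255;0 0 -0.11 0 0 0 255;0 0 -0.11 0 0 0 255;0 0 -0.11 0 0 0 255"

```text
time: 33.07
position: [0.6574, -0.149, 0.116]
tcp_rot: [0.002, 0.114, 0.994, -0.0]
force: [-0.2, 0.4, -0.3]
opening: 0.0001
```

```bash
python3 - <<'E'
from snap import *
s,C,im,d=snap('wrist','w26'); print(s['position'],s['time'],s['force'],s['opening'])
go(s,[.483,.0005,.11],85.6)
E
```

```text
[ 0.65742042 -0.14895305  0.11596212] 33.0667 [-0.20860111  0.42243651 -0.30292591] 0.00010726655923099695
curyaw 76.95 shift [0.2037 0.1062 0.005 ] rotvec [-0.0007  0.0046 -0.1509]
```

View pics/w26.png

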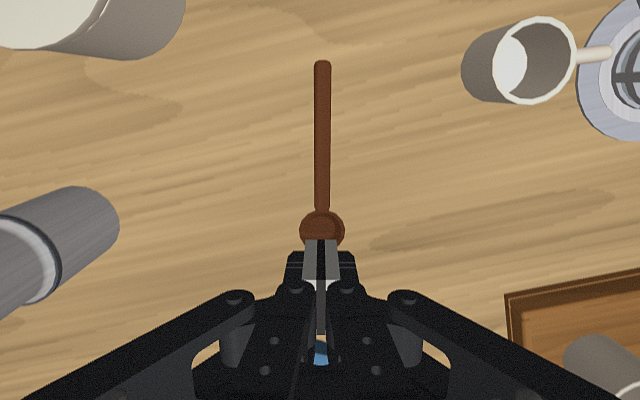

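```bash
cat > spoon.py <<'E'
from snap import *
def spoon(im,C,r0,r1,c0,c1,zz=.0085):
    hsv=cv2.cvtColor(im,cv2.COLOR_RGB2HSV).astype(int); H,S,V=hsv[...,0],hsv[...,1],hsv[...,2]
    b=((H<16)&(S>100)&(V<135))
    P=[((np.where(b[r,c0:c1])[0]+c0).mean(),r) for r in range(r0,r1,6)]
    Q=plane(C,P,zz); v=cv2.fitLine(Q[:,:2].astype(np.float32),cv2.DIST_L2,0,.01,.01).ravel(); a=np.degrees(np.arctan(v[1]/v[0])); return a,v
E
python3 - <<'E'
from spoon import *
s=sensors.observe(); C=cam(eyes.get_calibration('wrist'),s); im=np.load('pics/w26.npz')['im']
print(spoon(im,C,66,205,305,345)); print(plane(C,[(322,60),(322,208),(322,230)],.0085))
print('tcp px',project(C,[s['position'],s['position']+[0,0,.019]]))
P=cloud(C,np.load('pics/w25.npz')['d']); print('w25 depth ok')
s2={'position':np.array([0.6557865,-0.14848019,0.0018265]),'tcp_rot':s['tcp_rot']}
C=cam(eyes.get_calibration('wrist'),s2); d=np.load('pics/w25.npz')['d']; P=cloud(C,d)
for p in [(322,48),(322,150),(322,280),(322,320),(266,246),(255,300),(200,200)]: print(p,P[p[1],p[0]].round(4))
print(project(C,[s2['position']]))
E
```

```text
(np.float32(-13.158096), array([ 0.97374564, -0.22763878,  0.6197853 , -0.13968416], dtype=float32))
[[ 0.56618009 -0.12725783  0.0085    ]
 [ 0.6764735  -0.15261428  0.0085    ]
 [ 0.69531502 -0.15694595  0.0085    ]]
tcp px [[321.48896748 236.65138423]
 [321.56531018 253.34246477]]
w25 depth ok
(322, 48) [ 0.5694 -0.1284  0.0093]
(322, 150) [ 0.6111 -0.138   0.0103]
(322, 280) [ 0.6748 -0.1526  0.0112]
(322, 320) [ 0.7026 -0.159   0.0043]
(266, 246) [ 0.64   -0.1681  0.0364]
(255, 300) [ 0.6471 -0.1697  0.0635]
(200, 200) [ 6.235e-01 -2.033e-01  2.000e-04]
[[321.48896748 236.65138423]]
```

```bash
python3 - <<'E'
from spoon import *
s=sensors.observe(); C=cam(eyes.get_calibration('wrist'),s); P=cloud(C,np.load('pics/w26.npz')['d']); print(s['position'],s['tcp_rot'])
T=rot(s['tcp_rot'])
for p in [(312,241),(330,241),(312,250),(312,270),(308,280),(321,245),(318,300)]: print(p,P[p[1],p[0]].round(4),T.inv().apply(P[p[1],p[0]]-s['position']).round(4))
# w25 finger in tool coords
s2={'position':np.array([0.6557865,-0.14848019,0.0018265]),'tcp_rot':s['tcp_rot']}
C=cam(eyes.get_calibration('wrist'),s2); P=cloud(C,np.load('pics/w25.npz')['d'])
for p in [(266,244),(270,244),(262,246),(256,290),(250,292),(262,330),(374,244)]: print(p,T.inv().apply(P[p[1],p[0]]-s2['position']).round(4))
E
```

```text
[ 0.65612808 -0.14855559  0.11404393] [ 5.99702471e-04  1.13648482e-01  9.93520839e-01 -7.74677259e-05]
(312, 241) [ 0.6449 -0.1502  0.1428] [ 0.0105 -0.0041 -0.0287]
(330, 241) [ 0.6469 -0.1428  0.1422] [ 0.0102  0.0036 -0.0282]
(312, 250) [ 0.6451 -0.15    0.1512] [ 0.0104 -0.0039 -0.0371]
(312, 270) [ 0.6452 -0.1496  0.1674] [ 0.0103 -0.0035 -0.0533]
(308, 280) [ 0.6451 -0.1508  0.174 ] [ 0.0102 -0.0047 -0.0599]
(321, 245) [ 0.6457 -0.1464  0.147 ] [ 0.0106 -0.0003 -0.0329]
(318, 300) [ 0.6526 -0.1491  0.1752] [ 0.0033 -0.0013 -0.0612]
(266, 244) [ 0.0107 -0.0231 -0.0321]
(270, 244) [ 0.0108 -0.0214 -0.0324]
(262, 246) [ 0.0103 -0.0245 -0.0333]
(256, 290) [ 0.0071 -0.0222 -0.0612]
(250, 292) [ 0.0069 -0.0241 -0.0621]
(262, 330) [-0.0105 -0.0214 -0.059 ]
(374, 244) [ 0.0102  0.0219 -0.031 ]
```

```bash
python3 - <<'E'
from spoon import *
Cw=eyes.get_calibration('wrist')
I={'position':np.zeros(3),'tcp_rot':[1,0,0,0]}
C=cam(Cw,I)
for t,pts in dict(w3=[(286,244),(290,250),(270,290),(320,255),(288,300),(288,330),(360,244)],w19=[(240,245),(245,250),(228,285),(320,205)],w26=[(312,241),(312,262),(306,278),(315,330)],w23=[(266,244)],w0=[(210,256)]).items():
    try: z=np.load(f'pics/{t}.npz')
    except: z=np.load('pics/wrist0.npz')
    P=cloud(C,z['d'])
    print(t,[(p,P[p[1],p[0]].round(4).tolist()) for p in pts])
E
python3 - <<'E'
import cv2
t=cv2.imread('pics/w26.png'); cv2.imwrite('pics/w26c.png',cv2.resize(t[180:380,220:430],None,fx=3,fy=3,interpolation=cv2.INTER_CUBIC))
E
```

```text
w3 [((286, 244), [0.0103, -0.0149, -0.0313]), ((290, 250), [0.0109, -0.0126, -0.0382]), ((270, 290), [0.0112, -0.0164, -0.0677]), ((320, 255), [0.0025, -0.0007, -0.0259]), ((288, 300), [0.0006, -0.012, -0.0571]), ((288, 330), [-0.0102, -0.012, -0.0594]), ((360, 244), [0.0103, 0.016, -0.0313])]
w19 [((240, 245), [0.0101, -0.0339, -0.0319]), ((245, 250), [0.0105, -0.0307, -0.0374]), ((228, 285), [0.0106, -0.0307, -0.0638]), ((320, 205), [0.0297, -0.0007, -0.0381])]
w26 [((312, 241), [0.0105, -0.0041, -0.0287]), ((312, 262), [0.0101, -0.0037, -0.0468]), ((306, 278), [0.0108, -0.0054, -0.0598]), ((315, 330), [-0.0018, -0.0022, -0.0702])]
w23 [((266, 244), [0.0112, -0.0229, -0.0333])]
w0 [((210, 256), [0.0097, -0.0436, -0.0413])]
```

View pics/w26c.png

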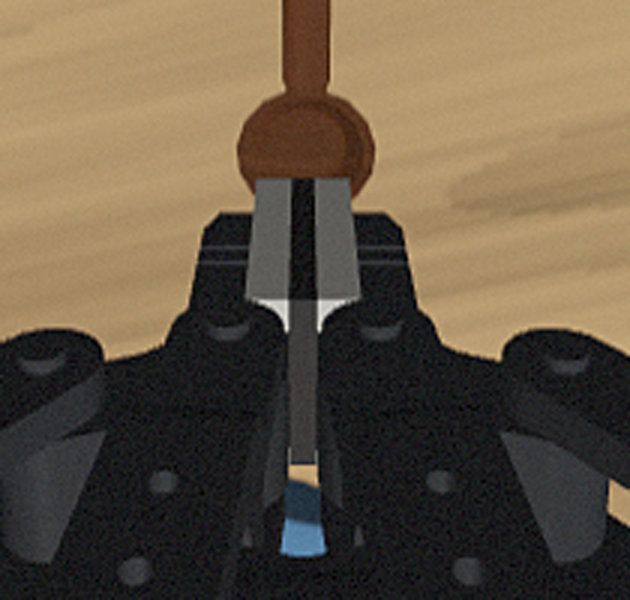

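The gripper closed to 0 mm and the spoon has not moved. Depth on the fingers shows their visible tips about 29 mm behind the reported TCP, so the fingers passed above it. I'll go lower in small steps, watching the force.

>>> send_rows --plan "0 0 0.02 0 0 0 130;0 0 0.05 0 0 0 130;0 0 0.08 0 0 0 130;0 0 0.1 0 0 0 130;0 0 0.11 0 0 0 130;0 0 0.114 0 0 0 130;0 0 0.114 0 0 0 130;0 0 0.114 0 0 0 130"

```text
time: 33.78
position: [0.6565, -0.1486, 0.0002]
tcp_rot: [0.001, 0.114, 0.994, -0.0]
force: [0.6, 0.4, 0.7]
opening: 0.0418
```

>>> send_rows --plan "0 0 0.003 0 0 0 130;0 0 0.006 0 0 0 130;0 0 0.008 0 0 0 130;0 0 0.01 0 0 0 130;0 0 0.01 0 0 0 130"

```text
time: 34.2
position: [0.6557, -0.1483, -0.0108]
tcp_rot: [-0.0, 0.114, 0.994, 0.0]
force: [0.3, 0.4, -0.3]
opening: 0.0419
```

>>> send_rows --plan "0 0 0.003 0 0 0 130;0 0 0.006 0 0 0 130;0 0 0.008 0 0 0 130;0 0 0.01 0 0 0 130;0 0 0.01 0 0 0 130"

```text
time: 34.62
position: [0.6553, -0.1482, -0.0213]
tcp_rot: [-0.001, 0.114, 0.994, 0.0]
force: [0.3, -0.0, -0.4]
opening: 0.0416
```

```bash
python3 - <<'E'
from spoon import *
s,C,im,d=snap('wrist','w27'); print(s['position'],s['time'],s['force'],s['opening'])
P=cloud(C,d); print(P[246,266],P[244,264])
E
```

```text
[ 0.65534772 -0.14824621 -0.0213131 ] 34.6167 [ 0.26320625 -0.03444457 -0.35208831] 0.0415789216160646
[ 0.63981577 -0.1680064   0.01285817] [ 0.63932969 -0.16893793  0.01149335]
```

View pics/w27.png

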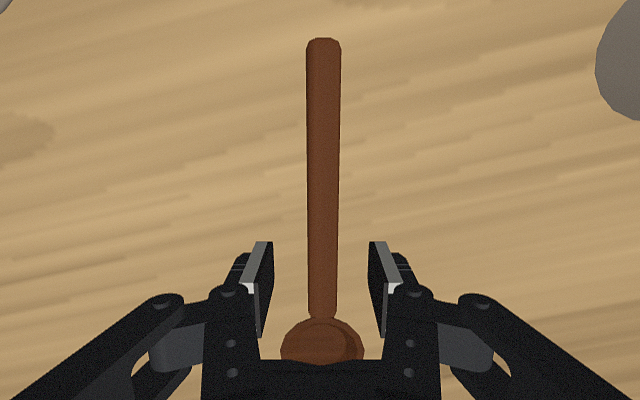

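>>> send_rows --plan "0 0 0.002 0 0 0 130;0 0 0.004 0 0 0 130;0 0 0.005 0 0 0 130;0 0 0.005 0 0 0 130;0 0 0.005 0 0 0 130"

```text
time: 35.08
position: [0.6562, -0.1485, -0.0243]
tcp_rot: [0.001, 0.114, 0.994, -0.0]
force: [-2.9, 1.1, 8.0]
opening: 0.0417
```

>>> send_rows --plan "0 0 0 0 0 0 150;0 0 0 0 0 0 170;0 0 0 0 0 0 190;0 0 0 0 0 0 210;0 0 0 0 0 0 230;0 0 0 0 0 0 240;0 0 0 0 0 0 240;0 0 0 0 0 0 240" --newtons 25

```text
time: 35.75
position: [0.6589, -0.1492, -0.0222]
tcp_rot: [0.003, 0.114, 0.994, -0.0]
force: [-0.3, -0.1, 13.2]
opening: 0.0121
```

>>> send_rows --plan "0 0 -0.004 0 0 0 240;0 0 -0.01 0 0 0 240;0 0 -0.025 0 0 0 240;0 0 -0.05 0 0 0 240;0 0 -0.08 0 0 0 240;0 0 -0.1 0 0 0 240;0 0 -0.1 0 0 0 240;0 0 -0.1 0 0 0 240"

```text
time: 36.42
position: [0.6569, -0.1488, 0.0757]
tcp_rot: [0.001, 0.114, 0.994, -0.0]
force: [0.0, -0.1, -1.5]
opening: 0.0122
```

```bash
python3 - <<'E'
from spoon import *
s,C,im,d=snap('wrist','w28'); print(s['position'],s['time'],s['force'],s['moment'],s['opening'])
P=cloud(C,d); T=rot(s['tcp_rot'])
for p in [(322,48),(322,150),(322,220)]: print(p,P[p[1],p[0]].round(4),T.inv().apply(P[p[1],p[0]]-s['position']).round(4))
E
```

```text
[ 0.65690473 -0.14875928  0.07573474] 36.4167 [ 0.01855464 -0.14795366 -1.5291341 ] [ 0.04675662 -0.01395975 -0.01432336] 0.012247968659653205
(322, 48) [ 0.5732 -0.1294  0.1102] [ 0.0858 -0.     -0.0347]
(322, 150) [ 0.6082 -0.1374  0.1083] [ 0.0499  0.0001 -0.0327]
(322, 220) [ 0.6354 -0.1437  0.1097] [ 0.022   0.0001 -0.0341]
```

View pics/w28.png

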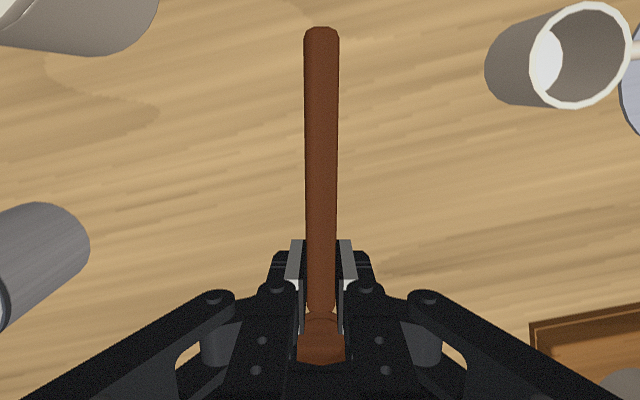

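```bash
python3 - <<'E'
from spoon import *
s=sensors.observe(); C=cam(eyes.get_calibration('wrist'),s); T=rot(s['tcp_rot'])
e=plane(C,[(321.5,26)],s['position'][2]+.0335)[0]; t=T.inv().apply(e-s['position']); print('end tool',t,'mid tool x',t[0]-.078)
L=t[0]-.078; a=np.radians(-4.5); u=np.array([np.cos(a),np.sin(a)])
mid=np.array([.469,.0013]); tcp=mid - L*(-u)  # tool +x = -u
print(tcp); go(s,[tcp[0],tcp[1],.09],85.5)
E
```

```text
end tool [ 0.09292528 -0.0001884  -0.03346148] mid tool x 0.014925278252028565
[4.83879269e-01 1.28976165e-04]
curyaw 76.95 shift [ 0.2008  0.1059 -0.0159] rotvec [ 1.000e-04 -4.000e-04 -1.492e-01]
```

>>> send_rows --plan "0.015 0.008 -0.01 0 0 -0.01 240;0.045 0.024 -0.015 0 0 -0.03 240;0.08 0.042 -0.015 0 0 -0.06 240;0.115 0.061 -0.015 0 0 -0.09 240;0.15 0.079 -0.015 0 0 -0.12 240;0.18 0.095 -0.015 0 0 -0.14 240;0.195 0.103 -0.015 0 0 -0.149 240;0.2008 0.106 -0.015 0 0 -0.149 240"

```text
time: 37.13
position: [0.479, 0.0023, 0.0872]
tcp_rot: [-0.003, 0.038, 0.999, 0.001]
force: [-1.0, -0.5, 0.0]
opening: 0.0121
```

>>> send_rows --plan "0 0 0.01 0 0 0 240;0 0 0.02 0 0 0 240;0 0 0.03 0 0 0 240;0 0 0.04 0 0 0 240;0 0 0.04 0 0 0 240;0 0 0.04 0 0 0 240"

```text
time: 37.63
position: [0.4834, -0.0001, 0.0482]
tcp_rot: [-0.001, 0.04, 0.999, 0.0]
force: [-0.5, -0.9, 0.2]
opening: 0.0121
```

```bash
python3 - <<'E'
from spoon import *
s,C,im,d=snap('wrist','w29'); print(s['position'],s['time'],s['force'],s['moment'],s['opening'])
go(s,[.4839,.0001,.05],85.5)
E
```

```text
[ 4.83391243e-01 -1.42221825e-04  4.81672624e-02] 37.6333 [-0.50355731 -0.88795865  0.21199756] [-0.02079345 -0.01387214  0.00502525] 0.012114005504594036
curyaw 85.45 shift [-0.0005  0.0003 -0.0018] rotvec [ 0.     -0.0027 -0.0009]
```

View pics/w29.png

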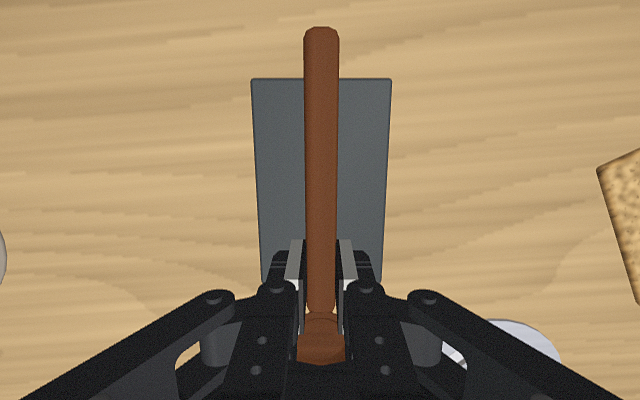

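```bash
python3 - <<'E'
from spoon import *
s=sensors.observe(); C=cam(eyes.get_calibration('wrist'),s)
e=plane(C,[(321.5,79)],.008)[0]; a=np.radians(-4.5); print('slab c from edge',e[:2]+.065*np.array([np.cos(a),np.sin(a)]))
p=plane(C,[(251,79),(392,79)],.008); v=p[0]-p[1]; print(v,np.degrees(np.arctan2(v[1],v[0]))+90)
p=plane(C,[(252,82),(261,270),(391,82),(382,255)],.008); print(np.degrees(np.arctan2(*(p[1]-p[0])[1::-1])),np.degrees(np.arctan2(*(p[3]-p[2])[1::-1])))
E
```

```text
slab c from edge [0.47126059 0.00083502]
[-0.00621082 -0.0786709   0.        ] -4.513958075294909
-4.808226178627381 -4.377385614163159
```

>>> send_rows --plan "0 0 0.01 0 0 0 240;0 0 0.02 0 0 0 240;0 0 0.032 0 0 0 240;0 0 0.044 0 0 0 240;0 0 0.052 0 0 0 240;0 0 0.055 0 0 0 240;0 0 0.055 0 0 0 240;0 0 0.055 0 0 0 240"

```text
time: 38.35
position: [0.4846, 0.0001, -0.0052]
tcp_rot: [0.0, 0.039, 0.999, 0.0]
force: [0.2, -0.1, -0.2]
opening: 0.0122
```

```bash
python3 - <<'E'
from spoon import *
s,C,im,d=snap('wrist','w30'); print(s['position'],s['time'],s['force'],s['moment'],s['opening'])
E
```

```text
[ 4.84553043e-01  9.26354034e-05 -5.23319119e-03] 38.35 [ 0.18315436 -0.11352615 -0.19145768] [-0.0079785  -0.00115099 -0.03499786] 0.012243836216024675
```

View pics/w30.png

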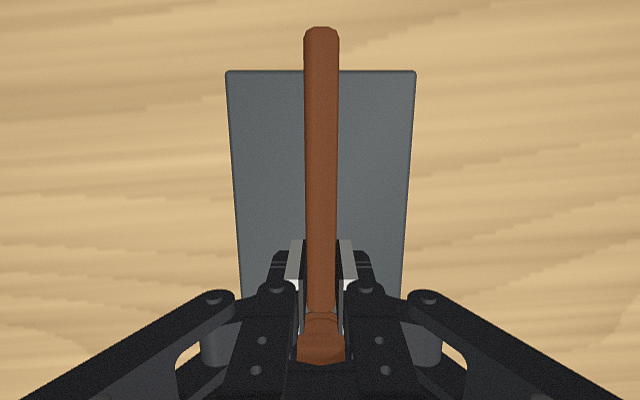

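```bash
python3 - <<'E'
from spoon import *
s=sensors.observe(); C=cam(eyes.get_calibration('wrist'),s)
e=plane(C,[(321.5,71)],.008)[0]; h=plane(C,[(321.5,26)],s['position'][2]+.0335)[0]; print(e,h,(e-h)[0], s['position'])
E
```

```text
[0.40566225 0.00612108 0.008     ] [0.3920741  0.0071347  0.02848835] 0.013588149777457259 [ 4.84826300e-01  7.07598174e-05 -5.01164510e-03]
```

>>> send_rows --plan "0 0 0.003 0 0 0 240;0 0 0.006 0 0 0 240;0 0 0.0075 0 0 0 240;0 0 0.0075 0 0 0 240;0 0 0.0075 0 0 0 240"

```text
time: 38.82
position: [0.484, 0.0002, -0.0132]
tcp_rot: [-0.0, 0.039, 0.999, 0.0]
force: [-0.6, 0.2, -0.0]
opening: 0.012
```

>>> send_rows --plan "0 0 0.001 0 0 0 240;0 0 0.001 0 0 0 240;0 0 0.001 0 0 0 240"

```text
time: 39.07
position: [0.4844, 0.0002, -0.014]
tcp_rot: [0.0, 0.039, 0.999, 0.0]
force: [0.0, 0.2, 0.5]
opening: 0.0126
```

>>> send_rows --plan "0 0 0.001 0 0 0 240;0 0 0.001 0 0 0 240;0 0 0.001 0 0 0 240"

```text
time: 39.32
position: [0.4844, 0.0002, -0.0142]
tcp_rot: [0.0, 0.039, 0.999, -0.0]
force: [-1.4, 0.6, 8.7]
opening: 0.0123
```

>>> send_rows --plan "0 0 0 0 0 0 210;0 0 0 0 0 0 190;0 0 0 0 0 0 170;0 0 0 0 0 0 150;0 0 0 0 0 0 150;0 0 0 0 0 0 150;0 0 -0.01 0 0 0 150;0 0 -0.03 0 0 0 150"

```text
time: 39.98
position: [0.4815, 0.0005, 0.013]
tcp_rot: [-0.003, 0.039, 0.999, 0.0]
force: [0.1, -0.0, 0.2]
opening: 0.0347
```

>>> send_rows --plan "0 0 -0.04 0 0 0 150;0 0 -0.08 0 0 0 100;0 0 -0.12 0 0 0 50;0 0 -0.16 0 0 0 0;0.0 0 -0.2 0 0 0 0;0.0 0 -0.22 0 0 0 0;0.0 0 -0.22 0 0 0 0;0.0 0 -0.22 0 0 0 0"

```text
time: 40.65
position: [0.4853, 0.0, 0.236]
tcp_rot: [0.002, 0.039, 0.999, -0.0]
force: [0.4, -0.2, -1.1]
opening: 0.0854
```

```bash
python3 - <<'E'
from spoon import *
s,C,im,d=snap('wrist','w31'); print(s['position'],s['time'],s['force'],s['moment'],s['opening'])
E
```

```text
[4.85251822e-01 2.83984526e-05 2.36033458e-01] 40.65 [ 0.43449117 -0.24178687 -1.10340275] [-0.02196333  0.02451895  0.01173119] 0.08541310555319429
```

View pics/w31.png

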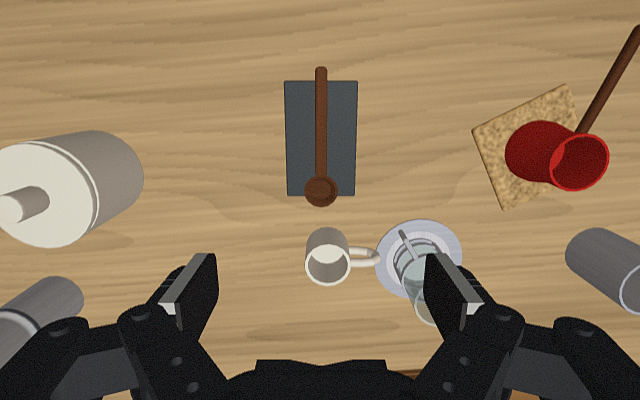

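>>> send_rows --plan "0.04 0.01 -0.03 0 0 0 0;0.08 0.02 -0.05 0 0 0 0;0.1 0.05 -0.05 0 0 0 0;0.12 0.09 -0.05 0 0 0 0;0.13 0.13 -0.05 0 0 0 0;0.14 0.17 -0.05 0 0 0 0;0.15 0.21 -0.05 0 0 0 0;0.16 0.25 -0.05 0 0 0 0"

```text
time: 41.37
position: [0.3431, 0.2581, 0.2829]
tcp_rot: [-0.001, 0.039, 0.999, -0.001]
force: [1.1, -0.4, 0.2]
opening: 0.0855
```

>>> send_rows --plan "0.02 0.04 0 0 0 0 0;0.04 0.08 0 0 0 0 0;0.06 0.12 0 0 0 0 0;0.07 0.16 0 0 0 0 0;0.08 0.2 0 0 0 0 0;0.08 0.2 0 0 0 0 0;0.08 0.2 0 0 0 0 0"

```text
time: 41.95
position: [0.2795, 0.4638, 0.2816]
tcp_rot: [-0.002, 0.037, 0.999, -0.002]
force: [0.3, -0.2, -0.5]
opening: 0.0853
```

```bash
python3 - <<'E'
from snap import *
s,C,im,d=snap('top','t40'); print(s['position'],s['time'],s['force'])
cv2.imwrite('pics/t40c.png',cv2.resize(im[100:260,130:450,::-1],None,fx=2.5,fy=2.5,interpolation=cv2.INTER_CUBIC))
s,C,im,d=snap('scene','s40')
cv2.imwrite('pics/s40c.png',cv2.resize(im[80:280,220:480,::-1],None,fx=3,fy=3,interpolation=cv2.INTER_CUBIC))
# bystander diff top
a=cv2.imread('pics/top0.png').astype(int); b=cv2.imread('pics/t40.png').astype(int)
df=np.abs(a-b).max(2)
for n,(x0,y0,x1,y1) in dict(jug=(132,130,180,172),cup=(276,150,312,182),canister_body=(388,215,402,235)).items(): print(n,df[y0:y1,x0:x1].mean(),(df[y0:y1,x0:x1]>40).sum())
E
```

```text
[0.27954956 0.46383739 0.28159282] 41.95 [ 0.25272705 -0.18368227 -0.52285638]
jug 1.6036706349206349 0
cup 1.4435763888888888 0
canister_body 4.0321428571428575 0
```

View pics/t40c.png

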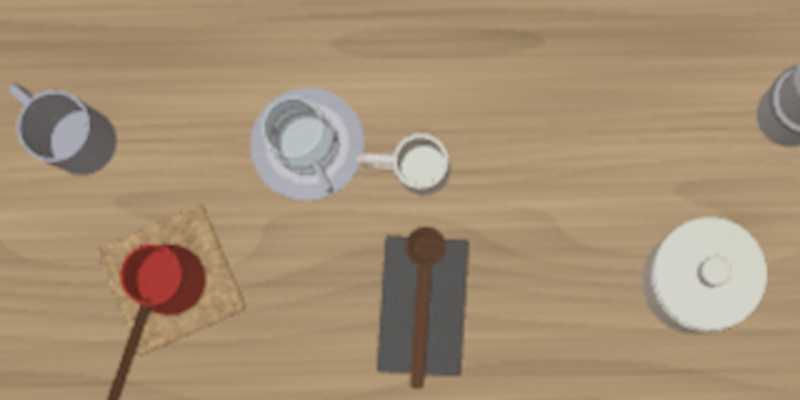

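View pics/s40c.png

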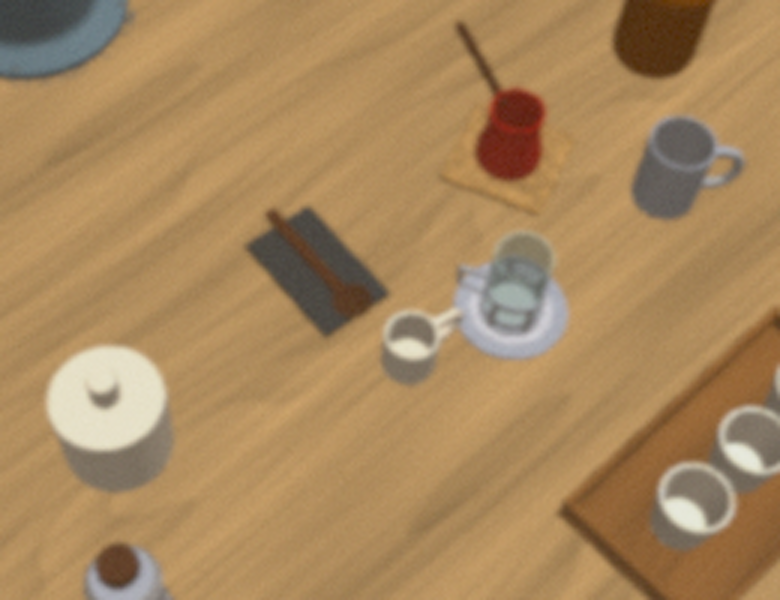

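```bash
python3 - <<'E'
from snap import *
C=cam(eyes.get_calibration('top')); z=np.load('pics/t40.npz'); im=z['im']
crop=lambda P:((project(C,P)-[130,100])*2.5).round(1)
print('pred rim/base glass',crop([[.6266,.1092,.098],[.6266,.1092,.006]]),'cez rim',crop([[.4977,.2383,.08],[.4977,.2383,.008]]))
hsv=cv2.cvtColor(im,cv2.COLOR_RGB2HSV).astype(int); S,V=hsv[...,1],hsv[...,2]
m=np.zeros((400,640),np.uint8); m[180:240,380:445]=((S<40)&(V>185))[180:240,380:445]*255
c=cv2.convexHull(max(cv2.findContours(m,cv2.RETR_EXTERNAL,cv2.CHAIN_APPROX_NONE)[0],key=cv2.contourArea))[:,0]
print('lid',circ(plane(C,c,.098)))
P=cloud(C,z['d']); print('disc z',[P[v,u,2].round(4) for u,v in [(400,205),(405,222),(425,222),(425,197),(398,212)]])
cv2.imwrite('pics/t40g.png',cv2.resize(im[125:190,220:290,::-1],None,fx=8,fy=8,interpolation=cv2.INTER_CUBIC))
print((project(C,[[.6266,.1092,.098],[.6266,.1092,.006]])-[220,125])*8)
E
```

```text
pred rim/base glass [[290.8 125. ]
 [306.3 142.8]] cez rim [[151.1 273.3]
 [171.5 278.8]]
lid (array([ 0.48640944, -0.25938771]), np.float64(0.049638040386935006))
disc z [np.float64(0.0982), np.float64(0.0985), np.float64(0.0974), np.float64(0.1008), np.float64(0.0985)]
[[210.58517896 200.04060376]
 [260.20447405 256.88218117]]
```

View pics/t40g.png

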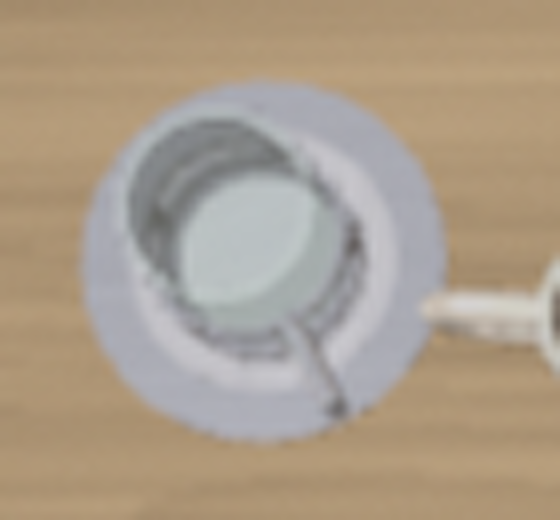

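```bash
python3 - <<'E'
from station import *
print(hand_in(), sensors.observe()['time'])
E
```

```text
the job is handed in; nothing more can be done
the job is handed in; nothing more can be done
```

The job is done in the order asked and handed in at about 42 s of the 144 s; no verdict came back.

**What I did:**
1. I put the lid back on the canister first.
2. I parked the glass on the free slab, moved the cezve to the trivet, then set the glass on the saucer with about 1 N of contact.
3. I laid the small spoon lengthways on the slab last, let go and moved the arm clear.

**Last checks:**
- **Lid:** the disc's top reads about 0.098 m (0.097–0.101 across five points) against 0.098 m expected. It is centred within about 2 mm of the canister.
- **Cezve:** upright, within about 1.5 mm of the trivet's centre.
- **Glass:** upright. Its base is centred on the saucer to about 1 mm, but a rough fit of its blurred rim in the top view suggested 1–3 mm off; I trusted the base.
- **Spoon:** along the middle of the slab. The handle overhangs the near end by about 13 mm, as its length requires.
- **Milk jug and espresso cup:** no change between the before and after top pictures. The visible part of the canister's side did not change either.

**What went wrong or disagreed:**
- **Spoon grasp:** the first try closed on nothing. The finger tips lie about 29 mm behind the reported TCP, so I went lower and the second grasp held. The fingers touched the table with up to 13 N.
- **Spoon angle:** my first fit was about 6° off because the bowl skewed it. I corrected it before grasping.
- **Camera views:** positions from different views differed by 2–5 mm, so I relied on close-up relative checks for the glass and the spoon.

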